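# Change over the seasoning rail

### The arm

A 6-joint arm with a two-finger parallel gripper is mounted at the origin on the work surface. World frame = base frame: x ahead of the robot, y to its left, z up, the work surface at z = 0. Lengths are in m, angles in rad, forces in N, time in s.
With the tool pointing down it reaches from about 0.3 to 0.95 m from the base axis. Payload 3.1 kg.
Tool frame: the origin (TCP) lies between the finger pads; the fingertips stand 22 mm ahead of it and the grasp point (between the pads) lies 3 mm ahead of it; x points along the fingers, z is the direction in which the jaws open and shut, and the axes are right-handed (so a half turn about x gives the same grasp; the last joint's range is limited). The gripper opens to 85 mm and grips with 20 to 120 N. Pads are 22 mm wide; open, the fingers measure 114 mm over their backs; the gripper's body (76 mm by 85 mm) begins 54 mm behind the grasp point. The pads swing forward as they close: fully open they stand 13 mm farther back than shut.
Start: joints at [-1.201, 0.308, 1.634, -0, 1.2, -0.07], TCP at [0.266, -0.566, 0.253] pointing down, gripper open.
Joint ranges: [-3.06, 3.06], [-0.79, 1.96], [0.05, 2.63], [-1.19, 4.34], [0.05, 2.64], [-2.94, 2.94]. Speed limits (rad/s): [2.79, 2.79, 3.14, 3.14, 3.14, 3.14].

### API

Orientations are given as a rotation vector (axis times angle).
In Python, from station import bot gives the robot as it stands.
- The arm moves only by the tool servo_tool, never from a script. Its argument "targets" is a list of rows, each an object of numbers: "grip": the opening in per cent of the stroke, from 0 (shut) to 100 (fully open); "dx", "dy", "dz": the shift along the tool's x, y, z in cm; "roll": the turn about the tool's x in rad. In form: [{"grip": .., "dx": .., "dy": .., "dz": .., "roll": ..}, ...]. A call has 1 to 12 rows; each row shifts and turns the commanded pose from where the row before left it, along the tool's axes as they then stand; what a row does not reach is not made up. A row lasts 1/8 s, in which the tool goes at most 62.5 mm and 10.7 degrees, less where a joint would pass 70% of its speed; a pose out of reach is approached as far as the arm can. A call is refused whole if a number of a shift passes 6.25 or a number of a turn 0.188, either way. A call with a gripper value outside its range is refused whole. The fingers move at their own pace and stop on an object; the grip force is fixed at half the most. Time passes only in rows, so rows that do not move let the fingers close. It gives the time, the measured TCP pose, the force and the opening at its end, in the units of the state.
- bot.observe(): the state, without advancing time (a new reading comes with each control period).
- bot.read_camera(name): name is "scene" or "top" or "wrist"; returns (picture, depth): 384x512x3 uint8, red, green, blue; 384x512 float32, m along the optical axis (not along the pixel's ray), 0 where there is no reading.
- bot.camera_model(name): a dict with "K" (3x3 intrinsics, pixels), "rvec" (rotation vector, rad) and "tvec" (3), from world to camera coordinates, as OpenCV has them. Camera axes: x right, y down, z forward; pixel columns grow to the right and rows downward; lengths in m; the calibration is good to about 2 mm. A picture is of the moment at which its call begins: read the wrist's pose just before it. camera_model takes no time and is no camera call; for the wrist camera it gives the pose at the moment of the call.
- bot.job_done(): hands the job in, once; it reports no verdict.
The state is a dict: "time_s": time; "q": joint angles; "qvel": joint speeds; "tau": joint torques, N m; "tool_pos": TCP position; "orientation": TCP orientation; "wrist_force": force on the tool from outside, world axes, zero at the start; "torque": the same for the moment, N m; "grip_width": opening from 0.0 (shut) to 1.0 (fully open).
Only numpy, scipy, OpenCV 4.12 (cv2) and the standard library are available. Lean on these libraries where they do the work, as an engineer would, in place of code of your own. Each camera call takes 0.05 s, during which the arm holds its last target.

### The job

Get the seasoning rail ready for service: the red-lidded shaker standing in the rail is empty, so pull it out of its clip and stand it upright in the steel wash-up pan, then snap the three full shakers from the counter into the clips whose tags match their lids, each pushed fully home and standing upright. The full ones have open sieve lids, so don't tip them; leave the blue shaker in its clip and the pots, roll, jar and marker where they are.

Things in the scene. Friction and masses are not known exactly. Their poses are not given: they have to be found in the camera images.
- rail: Seasoning rail fixed on the counter: white ledge 350 mm long, 10 mm thick, four black spring clips 85 mm apart on a dark strip along its back. Origin: on the counter, mid-length, below the line of the clipped shakers' axes. y runs along the row, x from the mouths (robot side) to the strip. Smooth ledge: x -44 to 34 mm, bevelled front edge to -66 mm; strip, tags: x 26 to 38 mm; nothing is higher than 72 mm over the counter.
- shaker_red: Full red-lidded metal seasoning shaker (open sieve lid, red band round its base), 0.14 to 0.28 kg, on the counter; 112 mm tall, upright: base 50 mm wide up to 24 mm, waist 40 mm wide from 32 to 68 mm (the clip holds it there), metal shoulder and lid 45 mm wide from 74 to 112 mm: grip it there, about 90 mm up. Origin: centre of its underside; z is its axis, its yaw means nothing.
- shaker_yellow: Full yellow-lidded metal seasoning shaker (open sieve lid, yellow band round its base), 0.14 to 0.28 kg, on the counter; 112 mm tall, upright: base 50 mm wide up to 24 mm, waist 40 mm wide from 32 to 68 mm (the clip holds it there), metal shoulder and lid 45 mm wide from 74 to 112 mm: grip it there, about 90 mm up. Origin: centre of its underside; z is its axis, its yaw means nothing.
- shaker_green: Full green-lidded metal seasoning shaker (open sieve lid, green band round its base), 0.14 to 0.28 kg, on the counter; 112 mm tall, upright: base 50 mm wide up to 24 mm, waist 40 mm wide from 32 to 68 mm (the clip holds it there), metal shoulder and lid 45 mm wide from 74 to 112 mm: grip it there, about 90 mm up. Origin: centre of its underside; z is its axis, its yaw means nothing.
- shaker_empty: Empty shaker, also red-lidded, at the start in the clip with the red tag, 0.06 to 0.13 kg; 112 mm tall, upright: base 50 mm wide up to 24 mm, waist 40 mm wide from 32 to 68 mm (the clip holds it there), metal shoulder and lid 45 mm wide from 74 to 112 mm: grip it there, about 90 mm up. Origin: centre of its underside; z is its axis, its yaw means nothing.
- shaker_blue: Full blue-lidded shaker in the clip with the blue tag, to be left there; 112 mm tall, upright: base 50 mm wide up to 24 mm, waist 40 mm wide from 32 to 68 mm (the clip holds it there), metal shoulder and lid 45 mm wide from 74 to 112 mm: grip it there, about 90 mm up. Origin: centre of its underside; z is its axis, its yaw means nothing.
- home_red (a point): Where the centre of a shaker's underside is when it is fully home in the clip with the red tag: on the ledge, 10 mm over the counter; axes as the rail's. The tag, 46 mm wide, sits on the strip right behind the clip. Tags differ in place from run to run. Clips are two sprung arms 56 to 68 mm over the counter, open to rail -x: push along +x to snap in, -x to pull out.
- home_yellow (a point): Where the centre of a shaker's underside is when it is fully home in the clip with the yellow tag: on the ledge, 10 mm over the counter; axes as the rail's. The tag, 46 mm wide, sits on the strip right behind the clip. Tags differ in place from run to run. Snapping in or out takes about 5 N. Lips start 21 mm before the home axis; they guide in an error of 4 mm.
- home_green (a point): Where the centre of a shaker's underside is when it is fully home in the clip with the green tag: on the ledge, 10 mm over the counter; axes as the rail's. The tag, 46 mm wide, sits on the strip right behind the clip. Tags differ in place from run to run. A shaker 60 mm before home (rail -x) is clear of the clip; it cannot go in from above (wide base). Push it in upright, 3 to 5 mm over the ledge.
- home_blue (a point): Where the centre of a shaker's underside is when it is fully home in the clip with the blue tag: on the ledge, 10 mm over the counter; axes as the rail's. The tag, 46 mm wide, sits on the strip right behind the clip. Tags differ in place from run to run. 
- pan: Wash-up pan: open rectangular steel food pan fixed on the counter, 255 mm along its x, 155 mm along its y, 65 mm high, walls 3 mm, rim flange 9 mm wide outside them. Origin: centre of its underside, on the counter; its inner floor is 3 mm higher. A white sauce dish lies in its far (+x) half, the near (-x) half is free.
- dish: Used white sauce dish in the pan, 64 mm across, 32 mm high. Origin: centre of its underside.
- pot_a: Closed white sauce pot with a green disc on its lid, 71 mm across, 39 mm high, to be left alone. Origin: centre of its underside.
- pot_b: Closed white sauce pot with a green disc on its lid, 71 mm across, 39 mm high, to be left alone. Origin: centre of its underside.
- roll: White paper roll standing on end, 76 mm across, 80 mm high, to be left alone. Origin: centre of its underside.
- jar: Closed amber glass jar with a white lid, 62 mm across, 64 mm high, to be left alone. Origin: centre of its underside.
- marker: White marker pen with a black cap lying on the counter, 17 mm thick, 135 mm long along its x, to be left alone. Origin: on its underside, mid-length.
There are look-alikes about, which are no part of the job. Leave any orange or purple look-alike of the shaker_green alone.

How it is judged:
On the way, in this order (a step that is already met when the one before it is completed fails the run):
1. the empty shaker stands upright in the wash-up pan (x of shaker_empty in the frame of pan between -0.125 and 0.125 m and y of shaker_empty in the frame of pan between -0.075 and 0.075 m and z of shaker_empty in the frame of pan below 0.01 m and angle between shaker_empty's own z axis and vertical below 0.1 rad and linear speed of shaker_empty below 0.02 m/s), for 0.2 s.
2. the full red, yellow and green shakers are all snapped home in their clips, in whatever order (horizontal distance between shaker_red and home_red below 0.005 m and z of shaker_red in the frame of home_red between -0.004 and 0.01 m and angle between each of shaker_red, shaker_yellow, shaker_green's own z axis and vertical below 0.08 rad and linear speed of each of shaker_red, shaker_yellow, shaker_green below 0.02 m/s and horizontal distance between shaker_yellow and home_yellow below 0.005 m and z of shaker_yellow in the frame of home_yellow between -0.004 and 0.01 m and horizontal distance between shaker_green and home_green below 0.005 m and z of shaker_green in the frame of home_green between -0.004 and 0.01 m), for 0.2 s.
At the end, for the whole second after the job is handed in: The empty shaker stands on the pan's floor (upright within 6 degrees, at rest), and the red, yellow, green and blue shakers stand in the clips with the tags of their colours: axis within 5 mm of the home point, underside less than 10 mm above the ledge, upright within 4.5 degrees, at rest (all of step 1 and all of step 2 and horizontal distance between shaker_blue and home_blue below 0.005 m and z of shaker_blue in the frame of home_blue between -0.004 and 0.01 m and angle between shaker_blue's own z axis and vertical below 0.08 rad and linear speed of shaker_blue below 0.02 m/s); the robot touches nothing.
It fails at once if a full shaker (red, yellow or green) is tipped more than about 35 degrees, so that it would spill (angle between any of shaker_red, shaker_yellow, shaker_green's own z axis and vertical above 0.6 rad).
It fails at once if the blue-lidded shaker is pulled or pushed more than 10 mm out of its clip (distance of shaker_blue from where it was at the start of the episode above 0.01 m).
It fails at once if a sauce pot, the paper roll, the jar or the marker is shifted by more than 30 mm (distance of any of pot_a, pot_b, roll, jar, marker from where it was at the start of the episode above 0.03 m).
It also fails if it takes over 72 s, if anything falls off the work surface, if the arm or the gripper's body presses on something with over 40 N, if the wrist force passes 120 N, or if a joint passes its speed limit or range.

## Working session

There is one attempt and no reset: what is moved stays moved. The work goes in short steps, Python scripts to look and compute and a tool call to move; the robot and the scene stay as the last step left them, time stands still between calls to the robot, and variables do not carry over. Pictures are saved under pics/ and viewed, and the job is handed in when it is done.

Besides the shell and the picture viewer there is one more tool, called after "Request:" as name([rows], argument=value, ...), one row to a line, values as JSON. servo_tool: Moves the arm, as the interface text tells. Its arguments: {"type":"object","properties":{"targets":{"type":"array"}},"required":["targets"]}

```bash
mkdir -p pics; ls
python3 - <<'E'
from station import bot
import cv2,numpy as np
print(bot.observe())
for n in("scene","top"):
    p,d=bot.read_camera(n); cv2.imwrite(f"pics/{n}0.png",p[:,:,::-1]); np.savez(f"{n}0.npz",p=p,d=d)
    m=bot.camera_model(n); print(n,m)
E
```

```text
pics
{'time_s': 0.0, 'q': array([-1.20068517e+00,  3.09003991e-01,  1.63518979e+00, -6.72976039e-06,
        1.19970357e+00, -6.97163530e-02]), 'qvel': array([-8.91929957e-04, -1.33229370e-05, -4.44909307e-04,  2.74473615e-04,
       -1.19362341e-06,  6.22159719e-04]), 'tau': array([-1.20615303e-03, -4.15265429e+01, -2.76664853e+01, -2.13343419e-04,
        1.02825338e-02, -9.18407110e-07]), 'tool_pos': array([ 0.26579859, -0.56480975,  0.25204611]), 'orientation': array([ 0.8807725 ,  1.38764973, -0.87853582]), 'wrist_force': array([ 0.8728247 , -0.68776701, -0.5960565 ]), 'torque': array([-0.00160308,  0.02331278, -0.02411884]), 'grip_width': 0.9990222095753226}
scene {'K': array([[362.31913466,   0.        , 248.08496572],
       [  0.        , 362.31913466, 193.8508967 ],
       [  0.        ,   0.        ,   1.        ]]), 'rvec': array([ 1.84045352,  1.49277326, -0.66271216]), 'tvec': array([-0.12045236, -0.31091685,  1.299123  ])}
top {'K': array([[481.70199123,   0.        , 247.65856879],
       [  0.        , 481.70199123, 185.61014431],
       [  0.        ,   0.        ,   1.        ]]), 'rvec': array([ 2.1627331 , -2.10037545,  0.22345306]), 'tvec': array([-0.01570699,  0.55277903,  1.42222939])}
```

View pics/scene0.png

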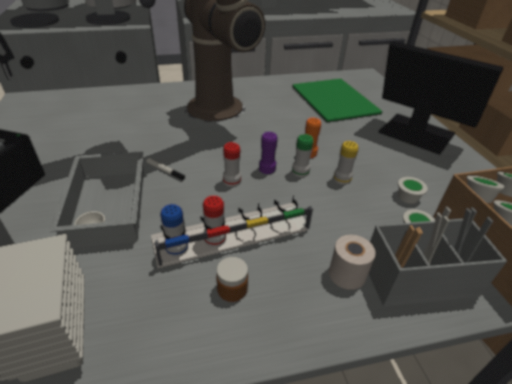

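View pics/top0.png

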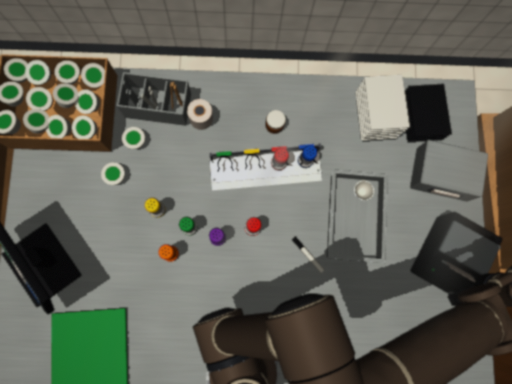

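The scene view shows the rail at about (235,235), with blue at (172,225) and the empty red at (213,215) in their clips. The free clips are tagged yellow and green. In the top view the counter lids are red (253,225), green (187,224) and yellow (152,205), the look-alikes are purple (217,236) and orange (168,252), and the pan is at about (358,215). Next I measure them.

```bash
cat > h.py <<'E'
import cv2,numpy as np
def ray(m,uv):
    R=cv2.Rodrigues(m['rvec'])[0]; c=-R.T@m['tvec'].ravel()
    uv=np.atleast_2d(np.array(uv,float)); d=np.c_[uv,np.ones(len(uv))]@np.linalg.inv(m['K']).T@R
    return c,d
def onplane(m,uv,z):
    c,d=ray(m,uv); return c+d*((z-c[2])/d[:,2])[:,None]
def proj(m,P):
    return cv2.projectPoints(np.atleast_2d(P).astype(float),m['rvec'],m['tvec'],m['K'],None)[0].reshape(-1,2)
def pts(m,d):
    h,w=d.shape; u,v=np.meshgrid(np.arange(w),np.arange(h))
    c,r=ray(m,np.c_[u.ravel(),v.ravel()]); return (c+r*d.ravel()[:,None]).reshape(h,w,3)
COL={'red':[(0,6),(174,180)],'orange':[(7,17)],'yellow':[(20,32)],'green':[(50,85)],'blue':[(100,122)],'purple':[(123,155)]}
def mask(p,col,s=110,v=60):
    H=cv2.cvtColor(p,cv2.COLOR_RGB2HSV); k=np.zeros(p.shape[:2],bool)
    for a,b in COL[col]: k|=(H[...,0]>=a)&(H[...,0]<=b)
    return (k&(H[...,1]>s)&(H[...,2]>v)).astype(np.uint8)
def blobs(p,col,amin=25,**k):
    n,l,st,c=cv2.connectedComponentsWithStats(mask(p,col,**k))
    return [(c[i],st[i],l==i) for i in range(1,n) if st[i][4]>=amin]
E
python3 - <<'E'
from station import bot
from h import *
for n in("scene","top"):
    z=np.load(n+"0.npz");p,d=z['p'],z['d'];m=bot.camera_model(n);P=pts(m,d)
    print(n,"cam",ray(m,[0,0])[0].round(3))
    for col in COL:
        for c,st,l in blobs(p,col):
            q=P[l&(d>0)]
            if q.size and st[4]<1500: print(col,c.round(1),st[2:5],"xyz med",np.median(q,0).round(3),"zmax",np.percentile(q[:,2],95).round(3),"plane.112",onplane(m,c,.112)[0].round(3))
E
```

```text
scene cam [ 1.185 -0.155  0.608]
red [231.3 150.3] [ 16  18 246] xyz med [ 0.445 -0.02   0.109] zmax 0.115 plane.112 [ 0.45  -0.022  0.112]
red [213.  206.4] [ 21  22 383] xyz med [ 0.652 -0.096  0.121] zmax 0.125 plane.112 [ 0.644 -0.095  0.112]
red [217.5 230.6] [ 24  13 190] xyz med [ 0.673 -0.092  0.072] zmax 0.075 plane.112 [ 0.712 -0.097  0.112]
orange [495.7  14. ] [ 36  29 828] xyz med [-0.149  1.18   0.234] zmax 0.282 plane.112 [-0.588  1.62   0.112]
orange [491.   75.5] [  76   73 1301] xyz med [-0.11   1.274 -0.   ] zmax 0.029 plane.112 [0.147 0.977 0.112]
orange [313.3 132.3] [ 15  41 326] xyz med [0.362 0.231 0.094] zmax 0.114 plane.112 [0.405 0.208 0.112]
orange [506.4 145.7] [ 15  26 192] xyz med [ 0.221  1.128 -0.161] zmax -0.101 plane.112 [0.558 0.681 0.112]
orange [505.7 168.5] [15  6 48] xyz med [0.663 0.578 0.131] zmax 0.133 plane.112 [0.644 0.603 0.112]
orange [487.7 173.7] [23  8 82] xyz med [0.664 0.535 0.122] zmax 0.128 plane.112 [0.654 0.545 0.112]
orange [463.2 181.8] [ 21  23 109] xyz med [0.681 0.442 0.128] zmax 0.133 plane.112 [0.67  0.468 0.112]
orange [
[... 3661 characters left out ...]
3  15 152] xyz med [0.697 0.491 0.13 ] zmax 0.137 plane.112 [0.703 0.497 0.112]
green [132.9 137.3] [ 13  13 132] xyz med [0.698 0.363 0.039] zmax 0.045 plane.112 [0.677 0.347 0.112]
green [223.5 153.7] [16  5 60] xyz med [0.647 0.077 0.071] zmax 0.076 plane.112 [0.636 0.076 0.112]
green [112.2 173.2] [ 14  13 142] xyz med [0.582 0.418 0.04 ] zmax 0.044 plane.112 [0.566 0.399 0.112]
green [186.1 223.9] [ 15  15 155] xyz med [0.423 0.176 0.112] zmax 0.117 plane.112 [0.424 0.176 0.112]
blue [308.4 151.6] [ 18  17 221] xyz med [ 0.649 -0.177  0.12 ] zmax 0.126 plane.112 [ 0.651 -0.177  0.112]
purple [216.3 236. ] [ 14  17 179] xyz med [0.392 0.088 0.111] zmax 0.117 plane.112 [0.392 0.088 0.112]
```

Run:
```python
import cv2
p=cv2.imread('pics/top0.png');cv2.imwrite('pics/topA.png',cv2.resize(p[130:270,130:400],(800,415),interpolation=cv2.INTER_CUBIC))
p=cv2.imread('pics/scene0.png');cv2.imwrite('pics/sceneA.png',cv2.resize(p[120:300,60:330],(800,533),interpolation=cv2.INTER_CUBIC))
```

```text
(no output)
```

View pics/topA.png

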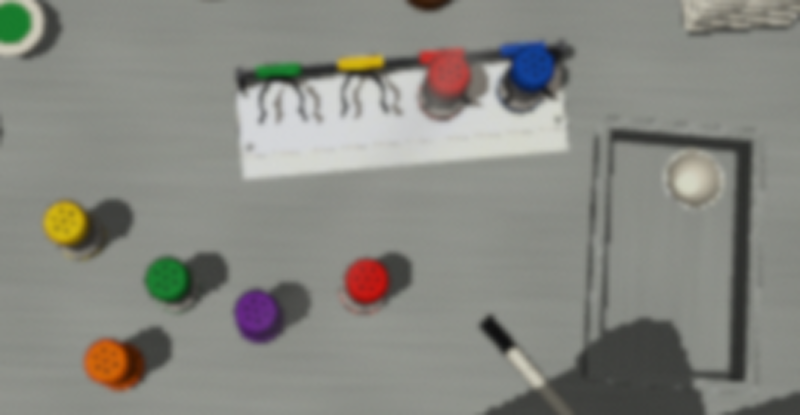

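View pics/sceneA.png

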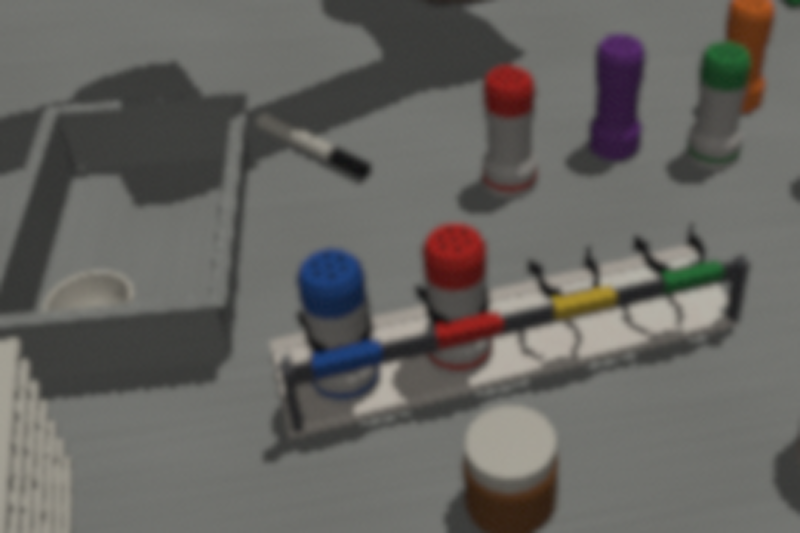

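Run:
```python
from station import bot
from h import *
from scipy.spatial.transform import Rotation as Ro
s=bot.observe();print(Ro.from_rotvec(s['orientation']).as_matrix().round(3))
z=np.load("top0.npz");p,d=z['p'],z['d'];m=bot.camera_model('top');P=pts(m,d)
# lid: rays of blob's mask onto top plane where depth says top
for col,h,n in [('red',.112,1),('yellow',.112,1),('green',.112,-1),('red',.122,0),('blue',.122,0)]:
    for c,st,l in blobs(p,col):
        q=P[l]; 
        if len(q)and abs(np.percentile(q[:,2],60)-h)<.012 and q[:,0].mean()<.7:
            t=l&(P[...,2]>h-.006); v,u=np.nonzero(t); w=onplane(m,np.c_[u,v],h)
            print(col,h,len(u),'mean',w[:,:2].mean(0).round(4),'mid',((w.min(0)+w.max(0))/2)[:2].round(4),'ext',np.ptp(w,0)[:2].round(3))
# ledge
H=cv2.cvtColor(p,cv2.COLOR_RGB2HSV)
k=(H[...,1]<40)&(H[...,2]>150)&(np.abs(P[...,2]-.008)<.012)
n,l,st,c=cv2.connectedComponentsWithStats(k.astype(np.uint8))
for i in range(1,n):
    if st[i][4]>300:
        v,u=np.nonzero(l==i); w=onplane(m,np.c_[u,v],.01)[:,:2].astype(np.float32); r=cv2.minAreaRect(w);print('ledge',st[i],r,cv2.boxPoints(r).round(3).tolist())
# pan rim
x=P[...,0];y=P[...,1]
k=(np.abs(P[...,2]-.065)<.006)&(x>.25)&(x<.68)&(y<-.2)&(y>-.5)
n,l,st,c=cv2.connectedComponentsWithStats(k.astype(np.uint8))
for i in range(1,n):
    if st[i][4]>30:print('rim',st[i],P[l==i].mean(0).round(3))
w=P[k][:,:2].astype(np.float32);r=cv2.minAreaRect(w);print(r,cv2.boxPoints(r).round(3).tolist())
# scene view rim too
z=np.load("scene0.npz");p,d=z['p'],z['d'];m=bot.camera_model('scene');P=pts(m,d);x=P[...,0];y=P[...,1]
k=(np.abs(P[...,2]-.065)<.004)&(x>.25)&(x<.68)&(y<-.22)&(y>-.5)
w=P[k][:,:2].astype(np.float32);r=cv2.minAreaRect(w);print(k.sum(),r,cv2.boxPoints(r).round(3).tolist())
for col in['red','yellow','green','blue']:
    for c,st,l in blobs(p,col):
        q=P[l]
        if abs(np.median(q[:,2])-.072)<.004:
            t=l&(P[...,2]>.066);v,u=np.nonzero(l); lo,hi=np.percentile(q[:,1],[2,98]); print('tag',col,q[:,:2].mean(0).round(4),lo.round(3),hi.round(3))
```

```text
[[-0.001  0.905  0.426]
 [ 0.002  0.426 -0.905]
 [-1.     0.    -0.002]]
red 0.112 163 mean [ 0.6387 -0.0955] mid [ 0.639  -0.0951] ext [0.04  0.042]
red 0.112 162 mean [ 0.4289 -0.0185] mid [ 0.4291 -0.0184] ext [0.041 0.038]
yellow 0.112 161 mean [0.4775 0.2788] mid [0.4771 0.2788] ext [0.038 0.043]
green 0.112 146 mean [0.4245 0.1763] mid [0.4249 0.1763] ext [0.038 0.04 ]
red 0.122 155 mean [ 0.6363 -0.0947] mid [ 0.6364 -0.0957] ext [0.04  0.039]
red 0.122 18 mean [ 0.4296 -0.0152] mid [ 0.4295 -0.0164] ext [0.032 0.029]
blue 0.122 154 mean [ 0.6465 -0.1779] mid [ 0.6467 -0.1742] ext [0.043 0.048]
ledge [ 209  151  114   41 2803] ((0.6127329468727112, -0.05424870550632477), (0.1064145416021347, 0.3564189076423645), 7.051394462585449) [[0.5379999876022339, 0.11599999666213989], [0.5820000171661377, -0.23800000548362732], [0.6869999766349792, -0.22499999403953552], [0.6439999938011169, 0.1289999932050705]]
rim [ 328  169   60   94 1019] [ 0.47  -0.337  0.065]
((0.5051667094230652, -0.3075878620147705), (0.22854432463645935, 0.336509644985199), 86.51758575439453) [[0.33000001311302185, -0.41100001335144043], [0.6660000085830688, -0.4320000112056732], [0.6800000071525574, -0.20399999618530273], [0.3440000116825104, -0.18299999833106995]]
1366 ((0.47112560272216797, -0.3323425054550171), (0.1720775067806244, 0.274967759847641), 86.66693878173828) [[0.32899999618530273, -0.4099999964237213], [0.6029999852180481, -0.4259999990463257], [0.6129999756813049, -0.2540000081062317], [0.33899998664855957, -0.23800000548362732]]
tag red [ 0.672  -0.0917] -0.113 -0.068
tag yellow [ 0.6656 -0.0081] -0.028 0.016
tag green [0.6706 0.0693] -0.155 0.098
tag blue [ 0.6857 -0.1752] -0.196 -0.154
```

Positions agree across the two views. Pan centre is (.471,-.332), long axis at yaw -3.3°. Rail yaw is 7.05°, with the empty shaker at (.636,-.095). I turn the jaws so that tool z runs along rail x and tool y along rail y.

Request:
servo_tool([
  {"grip":100,"roll":-0.18},
  {"grip":100,"roll":-0.18},
  {"grip":100,"roll":-0.18},
  {"grip":100,"roll":-0.18},
  {"grip":100,"roll":-0.18},
  {"grip":100,"roll":-0.18},
  {"grip":100,"roll":-0.174},
])

```text
validation failed for argument at $.ta...
```

```bash
cat >> h.py <<'E'
from scipy.spatial.transform import Rotation as Ro
def delta(s,p):
    R=Ro.from_rotvec(s['orientation']).as_matrix()
    return (R.T@(np.array(p)-s['tool_pos'])*100).round(2), R
E
python3 - <<'E'
from station import bot
from h import *
s=bot.observe();D,R=delta(s,[.636,-.095,.252]);print(s['time_s'],s['tool_pos'],R.round(3),D,np.degrees(np.arctan2(R[1,2],R[0,2])))
print('60mm short, above',delta(s,[.576,-.12,.25])[0])
E
```

```text
0.1 [ 0.26579753 -0.56487827  0.25215525] [[-0.001  0.905  0.426]
 [ 0.002  0.426 -0.905]
 [-1.     0.    -0.002]] [  0.08  53.5  -26.76] -64.80278907414976
60mm short, above [  0.28  47.01 -27.05]
```

Request:
servo_tool([
  {"grip":100,"dx":0,"dy":0,"dz":0,"roll":-0.18},
  {"grip":100,"dx":0,"dy":0,"dz":0,"roll":-0.18},
  {"grip":100,"dx":0,"dy":0,"dz":0,"roll":-0.18},
  {"grip":100,"dx":0,"dy":0,"dz":0,"roll":-0.18},
  {"grip":100,"dx":0,"dy":0,"dz":0,"roll":-0.18},
  {"grip":100,"dx":0,"dy":0,"dz":0,"roll":-0.18},
  {"grip":100,"dx":0,"dy":0,"dz":0,"roll":-0.174},
])

```text
time_s: 0.98
tool_pos: [0.2659, -0.5651, 0.2525]
orientation: [-0.1, 1.569, 0.102]
wrist_force: [-0.3, -0.1, 0.0]
grip_width: 1.005
```

Run:
```python
from station import bot
from h import *
s=bot.observe();D,R=delta(s,[.636,-.095,.252]);print(s['time_s'],s['tool_pos'],R.round(3),D,np.degrees(np.arctan2(R[1,2],R[0,2])))
```

```text
0.975 [ 0.26590672 -0.56507892  0.2525117 ] [[-0.001 -0.128  0.992]
 [ 0.001  0.992  0.128]
 [-1.     0.001 -0.   ]] [ 0.1  41.87 42.74] 7.3782913626245845
```

Request:
servo_tool([
  {"grip":100,"dx":0,"dy":2.2,"dz":2.1,"roll":0},
  {"grip":100,"dx":0,"dy":3.9,"dz":3.7,"roll":0},
  {"grip":100,"dx":0,"dy":4.2,"dz":4.0,"roll":0},
  {"grip":100,"dx":0,"dy":4.2,"dz":4.0,"roll":0},
  {"grip":100,"dx":0,"dy":4.2,"dz":4.0,"roll":0},
  {"grip":100,"dx":0,"dy":4.2,"dz":4.0,"roll":0},
  {"grip":100,"dx":0,"dy":4.2,"dz":4.0,"roll":0},
  {"grip":100,"dx":0,"dy":4.2,"dz":3.2,"roll":0},
  {"grip":100,"dx":0,"dy":4.2,"dz":3.0,"roll":0},
  {"grip":100,"dx":0,"dy":4.1,"dz":2.5,"roll":0},
  {"grip":100,"dx":0,"dy":2.2,"dz":1.3,"roll":0},
  {"grip":100,"dx":0,"dy":0,"dz":0,"roll":0},
])

```text
time_s: 2.48
tool_pos: [0.5702, -0.105, 0.2527]
orientation: [-0.099, 1.57, 0.1]
wrist_force: [-0.6, -0.0, 0.6]
grip_width: 0.999
```

```bash
cat > w.py <<'E'
import sys
from station import bot
from h import *
n=sys.argv[1]
s=bot.observe();m=bot.camera_model('wrist');p,d=bot.read_camera('wrist')
cv2.imwrite(f'pics/{n}.png',p[:,:,::-1]);np.savez(n+'.npz',p=p,d=d,K=m['K'],rvec=m['rvec'],tvec=m['tvec'])
D,R=delta(s,[.6363,-.095,.2]);print(s['time_s'],s['tool_pos'].round(4),'w',s['grip_width'].round(3),'F',s['wrist_force'].round(1),'yaw',np.degrees(np.arctan2(R[1,2],R[0,2])).round(2),'tilt',R[:,0].round(4),'to red home z.2',D)
print('cam',ray(m,[0,0])[0].round(3))
P=pts(m,d)
for col in ['red','yellow','green','blue']:
    for c,st,l in blobs(p,col,60):
        q=P[l&(d>0)]
        if len(q)<20: continue
        zt=np.percentile(q[:,2],90); h=min([.112,.122,.074,.13],key=lambda a:abs(a-zt))
        t=l&(np.abs(P[...,2]-h)<.006); v,u=np.nonzero(t)
        if len(u)<20: print(col,c.round(),'z90',zt.round(3));continue
        w=onplane(m,np.c_[u,v],h); r=cv2.minEnclosingCircle(w[:,:2].astype(np.float32))
        print(col,c.round(),st[4],'z90',zt.round(3),'h',h,'mean',w[:,:2].mean(0).round(4),'mid',((w.min(0)+w.max(0))/2)[:2].round(4),'ext',np.ptp(w,0)[:2].round(3),'circ',np.round(r[0],4),round(r[1],4))
E
python3 w.py w1
```

```text
Traceback (most recent call last):
  File "w.py", line 7, in <module>
    D,R=delta(s,[.6363,-.095,.2]);print(s['time_s'],s['tool_pos'].round(4),'w',s['grip_width'].round(3),'F',s['wrist_force'].round(1),'yaw',np.degrees(np.arctan2(R[1,2],R[0,2])).round(2),'tilt',R[:,0].round(4),'to red home z.2',D)
                                                                               ^^^^^^^^^^^^^^^^^^^^^
AttributeError: 'float' object has no attribute 'round'
```

View pics/w1.png

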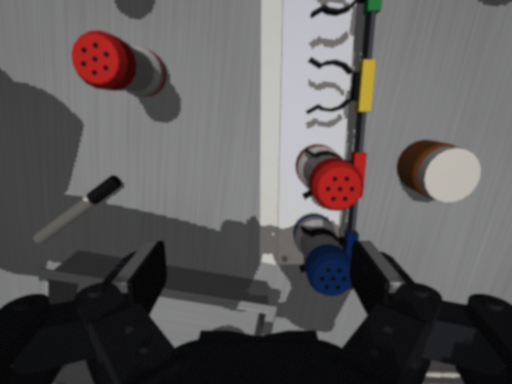

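The wrist view shows the empty red lid at (336,183), blue at (329,270), the yellow tag at (366,85) and the green tag at (373,5). The full red shaker is at (103,60).

```bash
sed -i "s/s\['grip_width'\].round(3)/round(s['grip_width'],3)/" w.py; python3 w.py w2
python3 - <<'E'
# clip & ledge geometry in wrist view: ledge edges along row
from h import *
z=np.load('w2.npz');m=dict(K=z['K'],rvec=z['rvec'],tvec=z['tvec']);p,d=z['p'],z['d'];P=pts(m,d)
print(P[183,336].round(4),P[270,329].round(4),P[100,303].round(4), P[85,366].round(4))
E
```

```text
2.525 [ 0.5698 -0.1062  0.2527] w 1.0 F [ 0.4 -0.9 -0.3] yaw 7.16 tilt [-1.3e-03 -3.0e-04 -1.0e+00] to red home z.2 [5.26 0.29 6.74]
cam [ 0.561 -0.039  0.373]
red [100.  57.] 2479 z90 0.113 h 0.112 mean [ 0.4325 -0.0183] mid [ 0.4327 -0.0186] ext [0.042 0.041] circ [ 0.4327 -0.0184] 0.0211
red [339. 179.] 2465 z90 0.123 h 0.122 mean [ 0.6356 -0.093 ] mid [ 0.6354 -0.093 ] ext [0.042 0.04 ] circ [ 0.6353 -0.0933] 0.0212
yellow [366.  83.] 779 z90 0.073 h 0.074 mean [ 0.6569 -0.0066] mid [ 0.6569 -0.0069] ext [0.017 0.046] circ [ 0.6555 -0.0068] 0.0235
green [374.   4.] 115 z90 0.073 h 0.074 mean [0.6491 0.0575] mid [0.649  0.0576] ext [0.011 0.007] circ [0.6492 0.0579] 0.006
blue [351. 239.] 127 z90 0.073 h 0.074 mean [ 0.6751 -0.1604] mid [ 0.675 -0.164] ext [0.011 0.026] circ [ 0.6743 -0.1636] 0.0134
blue [332. 274.] 1021 z90 0.123 h 0.122 mean [ 0.646  -0.1763] mid [ 0.6466 -0.1759] ext [0.034 0.041] circ [ 0.6467 -0.176 ] 0.0208
[ 0.6333 -0.0921  0.1219] [ 0.6425 -0.1725  0.1224] [ 0.6101 -0.0259  0.01  ] [ 0.6568 -0.0078  0.0728]
```

Request:
servo_tool([
  {"grip":100,"dx":0,"dy":0.2,"dz":3.3,"roll":0},
  {"grip":100,"dx":0,"dy":0.2,"dz":3.4,"roll":0},
  {"grip":100,"dx":2.5,"dy":0,"dz":0,"roll":0},
  {"grip":100,"dx":3.3,"dy":0,"dz":0,"roll":0},
  {"grip":100,"dx":3.5,"dy":0,"dz":0,"roll":0},
  {"grip":100,"dx":3.0,"dy":0,"dz":0,"roll":0},
  {"grip":100,"dx":1.5,"dy":0,"dz":0,"roll":0},
  {"grip":100,"dx":1.0,"dy":0,"dz":0,"roll":0},
  {"grip":100,"dx":0,"dy":0,"dz":0,"roll":0},
])

```text
time_s: 3.7
tool_pos: [0.636, -0.095, 0.1052]
orientation: [-0.096, 1.569, 0.096]
wrist_force: [-0.2, -0.3, 0.8]
grip_width: 1.002
```

```bash
python3 w.py w3
```

```text
3.7 [ 0.636  -0.095   0.1052] w 1.002 F [-0.2 -0.3  0.8] yaw 7.02 tilt [-3.e-04 -0.e+00 -1.e+00] to red home z.2 [-9.48  0.    0.03]
cam [ 0.627 -0.028  0.226]
red [261. 174.] z90 0.024
red [272. 264.] 10904 z90 0.122 h 0.122 mean [ 0.637  -0.0905] mid [ 0.6368 -0.0914] ext [0.04  0.042] circ [ 0.6368 -0.0915] 0.0213
yellow [330.  65.] 2870 z90 0.073 h 0.074 mean [ 0.6577 -0.006 ] mid [ 0.6578 -0.007 ] ext [0.017 0.046] circ [ 0.6574 -0.0069] 0.023
```

View pics/w3.png

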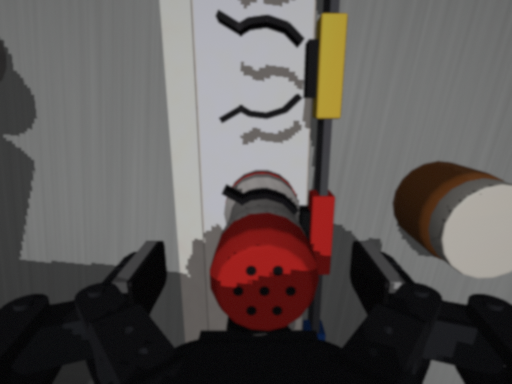

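Request:
servo_tool([
  {"grip":100,"dx":0,"dy":0.15,"dz":0,"roll":0},
  {"grip":0,"dx":0,"dy":0,"dz":0,"roll":0},
  {"grip":0,"dx":0,"dy":0,"dz":0,"roll":0},
  {"grip":0,"dx":0,"dy":0,"dz":0,"roll":0},
  {"grip":0,"dx":0,"dy":0,"dz":0,"roll":0},
  {"grip":0,"dx":0,"dy":0,"dz":0,"roll":0},
  {"grip":0,"dx":0,"dy":0,"dz":0,"roll":0},
])

```text
time_s: 4.62
tool_pos: [0.6374, -0.0931, 0.1062]
orientation: [-0.097, 1.565, 0.096]
wrist_force: [4.4, 1.6, 3.1]
grip_width: 0.515
```

```bash
python3 w.py w4
```

```text
4.625 [ 0.6374 -0.0931  0.1062] w 0.515 F [4.4 1.6 3.1] yaw 7.04 tilt [ 3.5e-03 -2.0e-04 -1.0e+00] to red home z.2 [-9.38 -0.18 -0.1 ]
cam [ 0.628 -0.026  0.227]
red [259. 176.] z90 0.025
red [318. 214.] 897 z90 0.073 h 0.074 mean [ 0.6668 -0.0767] mid [ 0.6666 -0.0781] ext [0.015 0.024] circ [ 0.6672 -0.0785] 0.0133
red [258. 273.] 9043 z90 0.123 h 0.122 mean [ 0.6366 -0.0907] mid [ 0.6365 -0.0916] ext [0.04  0.042] circ [ 0.6373 -0.0913] 0.0214
yellow [325.  69.] 2794 z90 0.073 h 0.074 mean [ 0.6577 -0.006 ] mid [ 0.6579 -0.007 ] ext [0.017 0.046] circ [ 0.6573 -0.0069] 0.023
```

View pics/w4.png

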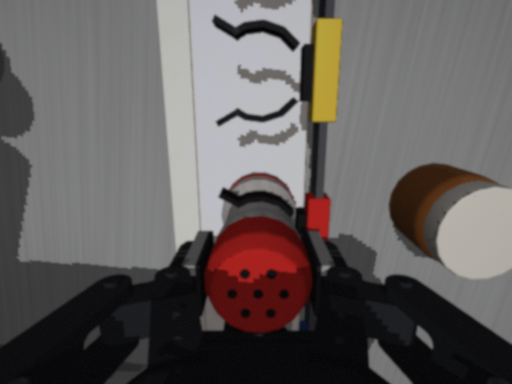

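Request:
servo_tool([
  {"grip":0,"dx":-0.3,"dy":0,"dz":-0.3,"roll":0},
  {"grip":0,"dx":0,"dy":0,"dz":-0.7,"roll":0},
  {"grip":0,"dx":0,"dy":0,"dz":-0.8,"roll":0},
  {"grip":0,"dx":0,"dy":0,"dz":-0.8,"roll":0},
  {"grip":0,"dx":0,"dy":0,"dz":-0.9,"roll":0},
  {"grip":0,"dx":0,"dy":0,"dz":-1.5,"roll":0},
  {"grip":0,"dx":0,"dy":0,"dz":-1.8,"roll":0},
  {"grip":0,"dx":-0.5,"dy":0,"dz":-1.2,"roll":0},
  {"grip":0,"dx":-2,"dy":0,"dz":0,"roll":0},
  {"grip":0,"dx":-3,"dy":0,"dz":0,"roll":0},
  {"grip":0,"dx":-3,"dy":0,"dz":0,"roll":0},
  {"grip":0,"dx":-1,"dy":0,"dz":0,"roll":0},
])

```text
time_s: 6.18
tool_pos: [0.5577, -0.1034, 0.206]
orientation: [-0.098, 1.564, 0.095]
wrist_force: [-0.1, -0.0, -1.0]
grip_width: 0.511
```

```bash
python3 w.py w5
python3 - <<'E'
from station import bot
from h import *
s=bot.observe();print(delta(s,[.401,-.328,s['tool_pos'][2]])[0])
E
```

```text
6.175 [ 0.5577 -0.1034  0.206 ] w 0.511 F [-0.1 -0.  -1. ] yaw 7.04 tilt [ 0.0047 -0.0013 -1.    ] to red home z.2 [ 0.64 -0.13  7.9 ]
cam [ 0.548 -0.036  0.326]
red [81. 52.] 3813 z90 0.113 h 0.112 mean [ 0.4325 -0.0181] mid [ 0.4324 -0.0186] ext [0.042 0.041] circ [ 0.4328 -0.0187] 0.0216
red [387. 188.] 853 z90 0.073 h 0.074 mean [ 0.6669 -0.0894] mid [ 0.6669 -0.0901] ext [0.018 0.046] circ [ 0.6655 -0.09  ] 0.0234
red [259. 178.] 103 z90 0.125 h 0.122 mean [ 0.5558 -0.0824] mid [ 0.5562 -0.0846] ext [0.035 0.01 ] circ [ 0.5561 -0.0875] 0.0175
red [258. 274.] z90 0.222
yellow [399.  83.] 1124 z90 0.073 h 0.074 mean [ 0.6566 -0.0062] mid [ 0.6567 -0.0067] ext [0.017 0.046] circ [ 0.6554 -0.0067] 0.0233
blue [379. 267.] 381 z90 0.073 h 0.074 mean [ 0.6767 -0.1633] mid [ 0.6763 -0.1643] ext [0.015 0.029] circ [ 0.6765 -0.1643] 0.0159
[ -0.04 -20.37 -18.31]
```

View pics/w5.png

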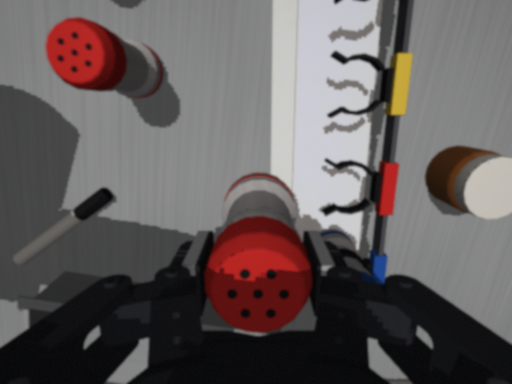

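Request:
servo_tool([
  {"grip":0,"dx":0,"dy":-1.5,"dz":-1.3,"roll":0},
  {"grip":0,"dx":0,"dy":-2.8,"dz":-2.5,"roll":0},
  {"grip":0,"dx":0,"dy":-3.5,"dz":-3.1,"roll":0},
  {"grip":0,"dx":0,"dy":-3.5,"dz":-3.1,"roll":0},
  {"grip":0,"dx":0,"dy":-3.5,"dz":-3.1,"roll":0},
  {"grip":0,"dx":0,"dy":-3,"dz":-2.8,"roll":0},
  {"grip":0,"dx":0,"dy":-1.8,"dz":-1.6,"roll":0},
  {"grip":0,"dx":0,"dy":-0.8,"dz":-0.8,"roll":0},
  {"grip":0,"dx":0,"dy":0,"dz":0,"roll":0},
])

```text
time_s: 7.35
tool_pos: [0.3987, -0.3278, 0.2022]
orientation: [-0.094, 1.57, 0.097]
wrist_force: [1.5, 0.4, -1.4]
grip_width: 0.511
```

```bash
python3 w.py w6
python3 - <<'E'
from station import bot
import cv2
p,d=bot.read_camera('top');cv2.imwrite('pics/top6.png',cv2.resize(p[120:330,200:460,::-1],(780,630))[:600])
E
```

```text
7.35 [ 0.3987 -0.3278  0.2022] w 0.511 F [ 1.5  0.4 -1.4] yaw 6.95 tilt [-0.0015  0.0017 -1.    ] to red home z.2 [ 0.23 20.23 26.4 ]
cam [ 0.39  -0.261  0.323]
red [259. 176.] 74 z90 0.12 h 0.122 mean [ 0.3958 -0.3047] mid [ 0.396  -0.3056] ext [0.023 0.005] circ [ 0.396  -0.3067] 0.0118
red [258. 273.] z90 0.219
```

View pics/w6.png

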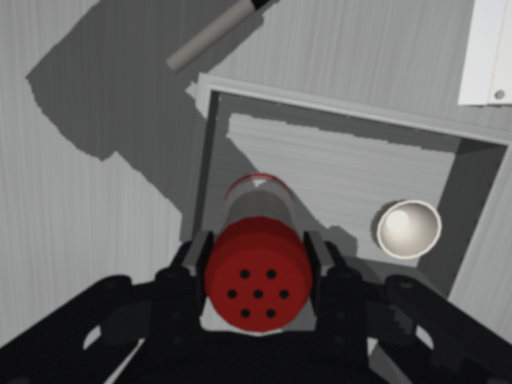

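View pics/top6.png

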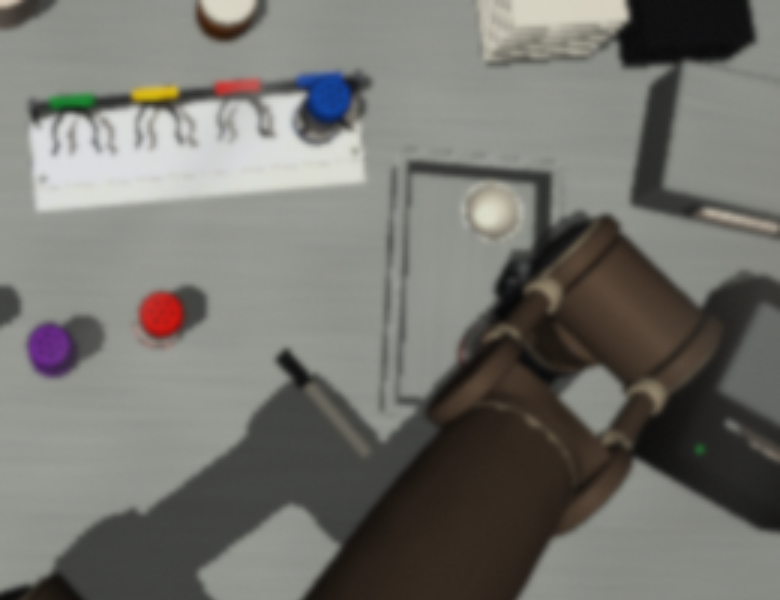

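The empty shaker hangs over the near half of the pan, between the near wall (u about 205) and the dish at (408,228). Lowering it.

Request:
servo_tool([
  {"grip":0,"dx":1.5,"dy":0,"dz":0,"roll":0},
  {"grip":0,"dx":2.5,"dy":0,"dz":0,"roll":0},
  {"grip":0,"dx":2.5,"dy":0,"dz":0,"roll":0},
  {"grip":0,"dx":1.5,"dy":0,"dz":0,"roll":0},
  {"grip":0,"dx":1.0,"dy":0,"dz":0,"roll":0},
  {"grip":0,"dx":0.6,"dy":0,"dz":0,"roll":0},
  {"grip":0,"dx":0.3,"dy":0,"dz":0,"roll":0},
  {"grip":0,"dx":0.2,"dy":0,"dz":0,"roll":0},
  {"grip":0,"dx":0,"dy":0,"dz":0,"roll":0},
])

```text
time_s: 8.57
tool_pos: [0.4001, -0.328, 0.1026]
orientation: [-0.097, 1.568, 0.096]
wrist_force: [1.3, -0.2, -0.9]
grip_width: 0.514
```

Request:
servo_tool([
  {"grip":0,"dx":0.15,"dy":0,"dz":0,"roll":0},
  {"grip":0,"dx":0.1,"dy":0,"dz":0,"roll":0},
  {"grip":0,"dx":0.0,"dy":0,"dz":0,"roll":0},
])

```text
time_s: 8.95
tool_pos: [0.3999, -0.3278, 0.0997]
orientation: [-0.096, 1.569, 0.097]
wrist_force: [0.7, -0.1, -1.1]
grip_width: 0.509
```

Request:
servo_tool([
  {"grip":0,"dx":0.1,"dy":0,"dz":0,"roll":0},
  {"grip":0,"dx":0.0,"dy":0,"dz":0,"roll":0},
])

```text
time_s: 9.2
tool_pos: [0.4001, -0.328, 0.0991]
orientation: [-0.097, 1.568, 0.096]
wrist_force: [0.2, -0.4, 2.1]
grip_width: 0.513
```

Contact with the pan floor: the force went from -1 to +2 N, at the expected height. I release and rise straight up.

Request:
servo_tool([
  {"grip":60,"dx":0,"dy":0,"dz":0,"roll":0},
  {"grip":100,"dx":0,"dy":0,"dz":0,"roll":0},
  {"grip":100,"dx":0,"dy":0,"dz":0,"roll":0},
  {"grip":100,"dx":-0.5,"dy":0,"dz":0,"roll":0},
  {"grip":100,"dx":-1.5,"dy":0,"dz":0,"roll":0},
  {"grip":100,"dx":-3,"dy":0,"dz":0,"roll":0},
  {"grip":100,"dx":-4,"dy":0,"dz":0,"roll":0},
  {"grip":100,"dx":-3,"dy":0,"dz":0,"roll":0},
])

```text
time_s: 10.2
tool_pos: [0.4006, -0.3284, 0.2218]
orientation: [-0.099, 1.566, 0.095]
wrist_force: [-0.0, 0.1, -0.2]
grip_width: 0.997
```

```bash
python3 w.py w7
python3 - <<'E'
from station import bot
from h import *
s=bot.observe();print(delta(s,[.430,-.0185,s['tool_pos'][2]])[0])
E
```

```text
10.2 [ 0.4006 -0.3284  0.2218] w 0.997 F [-0.   0.1 -0.2] yaw 7.05 tilt [ 0.0024 -0.0023 -1.    ] to red home z.2 [ 2.19 20.28 26.26]
cam [ 0.391 -0.261  0.342]
red [258. 194.] 2426 z90 0.116 h 0.112 mean [ 0.4003 -0.3278] mid [ 0.4004 -0.3283] ext [0.043 0.044] circ [ 0.4002 -0.3283] 0.022
[-0.21 30.6   6.56]
```

View pics/w7.png

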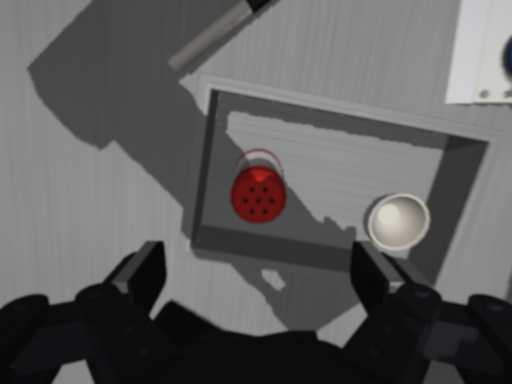

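The empty shaker stands upright in the pan at (258,194). Next is the full red one.

Request:
servo_tool([
  {"grip":100,"dx":0,"dy":2,"dz":0.4,"roll":0},
  {"grip":100,"dx":0,"dy":4,"dz":0.8,"roll":0},
  {"grip":100,"dx":0,"dy":5,"dz":1.1,"roll":0},
  {"grip":100,"dx":0,"dy":5,"dz":1.1,"roll":0},
  {"grip":100,"dx":0,"dy":5,"dz":1.1,"roll":0},
  {"grip":100,"dx":0,"dy":5,"dz":1.1,"roll":0},
  {"grip":100,"dx":0,"dy":3,"dz":0.7,"roll":0},
  {"grip":100,"dx":0,"dy":1.6,"dz":0.4,"roll":0},
  {"grip":100,"dx":0,"dy":0,"dz":0,"roll":0},
  {"grip":100,"dx":0,"dy":0,"dz":0,"roll":0},
])

```text
time_s: 11.5
tool_pos: [0.428, -0.0159, 0.2181]
orientation: [-0.097, 1.57, 0.097]
wrist_force: [-0.2, -0.1, -0.8]
grip_width: 1.0
```

```bash
python3 w.py w8
python3 - <<'E'
from station import bot
from h import *
s=bot.observe();print(delta(s,[.431,-.0185,.097])[0])
E
```

```text
11.5 [ 0.428  -0.0159  0.2181] w 1.0 F [-0.2 -0.1 -0.8] yaw 7.07 tilt [-1.6e-03 -1.0e-04 -1.0e+00] to red home z.2 [  1.78 -10.42  19.7 ]
cam [0.419 0.051 0.339]
red [261. 195.] 2454 z90 0.113 h 0.112 mean [ 0.4292 -0.0157] mid [ 0.4294 -0.0161] ext [0.041 0.041] circ [ 0.4292 -0.0159] 0.0211
red [494. 280.] 413 z90 0.073 h 0.074 mean [ 0.6651 -0.081 ] mid [ 0.6647 -0.0818] ext [0.017 0.033] circ [ 0.6647 -0.0821] 0.0179
yellow [507. 209.] 376 z90 0.073 h 0.074 mean [ 0.6535 -0.011 ] mid [ 0.6537 -0.0065] ext [0.018 0.046] circ [ 0.6532 -0.0059] 0.0236
[12.13 -0.26  0.26]
```

View pics/w8.png

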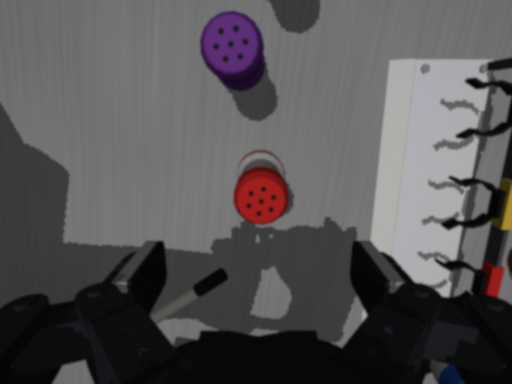

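Request:
servo_tool([
  {"grip":100,"dx":2,"dy":-0.1,"dz":0.2,"roll":0},
  {"grip":100,"dx":3,"dy":0,"dz":0,"roll":0},
  {"grip":100,"dx":3,"dy":0,"dz":0,"roll":0},
  {"grip":100,"dx":2.5,"dy":0,"dz":0,"roll":0},
  {"grip":100,"dx":1.1,"dy":0,"dz":0,"roll":0},
  {"grip":100,"dx":0.5,"dy":0,"dz":0,"roll":0},
  {"grip":100,"dx":0,"dy":0,"dz":0,"roll":0},
  {"grip":0,"dx":0,"dy":0,"dz":0,"roll":0},
  {"grip":0,"dx":0,"dy":0,"dz":0,"roll":0},
  {"grip":0,"dx":0,"dy":0,"dz":0,"roll":0},
  {"grip":0,"dx":0,"dy":0,"dz":0,"roll":0},
  {"grip":0,"dx":0,"dy":0,"dz":0,"roll":0},
])

```text
time_s: 13.05
tool_pos: [0.4313, -0.0167, 0.0986]
orientation: [-0.097, 1.568, 0.097]
wrist_force: [-2.4, -0.6, 5.7]
grip_width: 0.51
```

```bash
python3 w.py w9
```

```text
13.05 [ 0.4313 -0.0167  0.0986] w 0.51 F [-2.4 -0.6  5.7] yaw 7.06 tilt [ 5.e-04 -3.e-04 -1.e+00] to red home z.2 [-10.12 -10.29  19.38]
cam [0.422 0.051 0.219]
red [256. 176.] z90 0.014
red [258. 269.] 8831 z90 0.113 h 0.112 mean [ 0.4304 -0.0136] mid [ 0.4303 -0.0143] ext [0.04  0.042] circ [ 0.4304 -0.0144] 0.0213
```

View pics/w9.png

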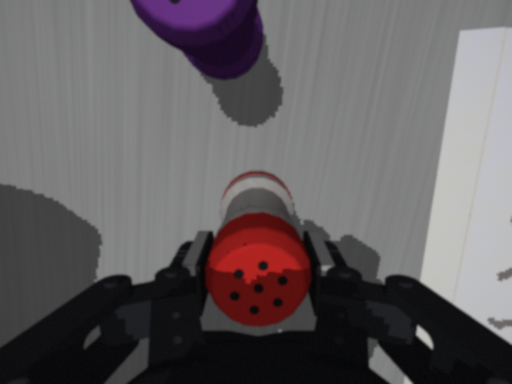

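Run:
```python
from station import bot
from h import *
s=bot.observe();
H=np.array([.6380,-.0931,.1126]);rx=np.array([np.cos(.1229),np.sin(.1229),0])
print(delta(s,H-.065*rx)[0],delta(s,H)[0])
```

```text
[ -1.38 -10.12  13.07] [ -1.38 -10.12  19.57]
```

Request:
servo_tool([
  {"grip":0,"dx":-0.6,"dy":0,"dz":0,"roll":0},
  {"grip":0,"dx":-1.5,"dy":0,"dz":0,"roll":0},
  {"grip":0,"dx":-2,"dy":0,"dz":0,"roll":0},
  {"grip":0,"dx":-1,"dy":0,"dz":0,"roll":0},
  {"grip":0,"dx":0,"dy":0,"dz":0,"roll":0},
])

```text
time_s: 13.72
tool_pos: [0.4318, -0.0168, 0.1499]
orientation: [-0.097, 1.566, 0.096]
wrist_force: [-0.2, -0.5, -2.7]
grip_width: 0.511
```

Request:
servo_tool([
  {"grip":0,"dx":0,"dy":-0.8,"dz":1.0,"roll":0},
  {"grip":0,"dx":0,"dy":-1.6,"dz":2.0,"roll":0},
  {"grip":0,"dx":0,"dy":-2.2,"dz":2.8,"roll":0},
  {"grip":0,"dx":0,"dy":-2.2,"dz":2.8,"roll":0},
  {"grip":0,"dx":0,"dy":-1.7,"dz":2.4,"roll":0},
  {"grip":0,"dx":0,"dy":-1.0,"dz":1.4,"roll":0},
  {"grip":0,"dx":0.5,"dy":-0.6,"dz":0.6,"roll":0},
  {"grip":0,"dx":1.4,"dy":0,"dz":0,"roll":0},
  {"grip":0,"dx":1.2,"dy":0,"dz":0,"roll":0},
  {"grip":0,"dx":0.6,"dy":0,"dz":0,"roll":0},
  {"grip":0,"dx":0,"dy":0,"dz":0,"roll":0},
])

```text
time_s: 15.1
tool_pos: [0.5714, -0.1005, 0.1108]
orientation: [-0.096, 1.571, 0.097]
wrist_force: [-0.7, 0.5, -2.5]
grip_width: 0.515
```

```bash
python3 w.py w10;  python3 - <<'E'
from station import bot
from h import *
s=bot.observe();
print(delta(s,[.638,-.0931,.1126])[0])
E
```

```text
15.1 [ 0.5714 -0.1005  0.1108] w 0.515 F [-0.7  0.5 -2.5] yaw 7.07 tilt [-2.e-03  5.e-04 -1.e+00] to red home z.2 [-8.93 -0.25  6.49]
cam [ 0.563 -0.033  0.231]
red [253. 175.] z90 0.027
red [434. 234.] 1809 z90 0.073 h 0.074 mean [ 0.6668 -0.0887] mid [ 0.666  -0.0897] ext [0.019 0.046] circ [ 0.6665 -0.0893] 0.0237
red [257. 268.] 8663 z90 0.125 h 0.122 mean [ 0.5704 -0.0976] mid [ 0.5705 -0.0988] ext [0.041 0.044] circ [ 0.57   -0.0987] 0.0222
yellow [461.  70.] 2851 z90 0.073 h 0.074 mean [ 0.6563 -0.0057] mid [ 0.656 -0.007] ext [0.019 0.046] circ [ 0.6562 -0.007 ] 0.0231
[-0.11 -0.06  6.64]
```

View pics/w10.png

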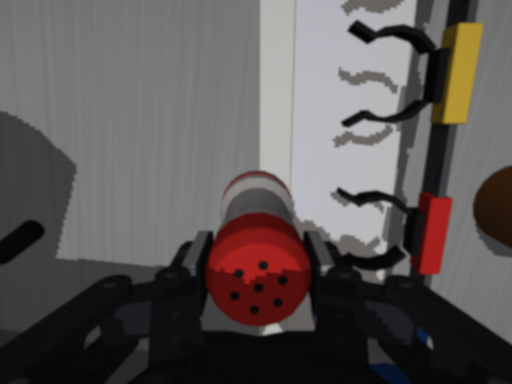

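Request:
servo_tool([
  {"grip":0,"dx":-0.1,"dy":-0.2,"dz":0.5,"roll":0},
  {"grip":0,"dx":0,"dy":0,"dz":1.2,"roll":0},
  {"grip":0,"dx":0,"dy":0,"dz":1.4,"roll":0},
  {"grip":0,"dx":0,"dy":0,"dz":1.0,"roll":0},
  {"grip":0,"dx":0,"dy":0,"dz":0.7,"roll":0},
])

```text
time_s: 15.78
tool_pos: [0.6194, -0.0966, 0.1121]
orientation: [-0.096, 1.573, 0.098]
wrist_force: [-4.3, -0.5, -2.1]
grip_width: 0.516
```

Request:
servo_tool([
  {"grip":0,"dx":0,"dy":0,"dz":0.5,"roll":0},
  {"grip":0,"dx":0,"dy":0,"dz":0.5,"roll":0},
  {"grip":0,"dx":0,"dy":0,"dz":0.5,"roll":0},
  {"grip":0,"dx":0,"dy":0,"dz":0.4,"roll":0},
  {"grip":0,"dx":0,"dy":0,"dz":0,"roll":0},
])

```text
time_s: 16.4
tool_pos: [0.6389, -0.0941, 0.1128]
orientation: [-0.096, 1.57, 0.097]
wrist_force: [-2.3, 1.9, -0.4]
grip_width: 0.512
```

```bash
python3 w.py w11
```

```text
16.4 [ 0.6389 -0.0941  0.1128] w 0.512 F [-2.3  1.9 -0.4] yaw 7.05 tilt [-0.001  0.001 -1.   ] to red home z.2 [-8.72 -0.05 -0.28]
cam [ 0.63  -0.027  0.233]
red [256. 174.] z90 0.029
red [313. 211.] 937 z90 0.073 h 0.074 mean [ 0.6668 -0.0779] mid [ 0.6668 -0.0792] ext [0.015 0.026] circ [ 0.6668 -0.0799] 0.0143
red [257. 268.] 8726 z90 0.127 h 0.13 mean [ 0.6379 -0.0907] mid [ 0.638  -0.0912] ext [0.037 0.037] circ [ 0.6379 -0.0911] 0.019
yellow [320.  68.] 2564 z90 0.073 h 0.074 mean [ 0.6577 -0.006 ] mid [ 0.658 -0.007] ext [0.017 0.046] circ [ 0.6572 -0.0069] 0.023
```

View pics/w11.png

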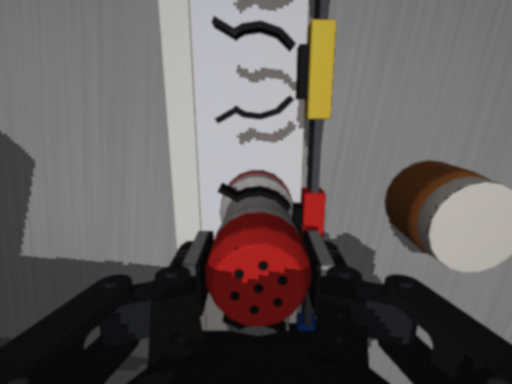

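Request:
servo_tool([
  {"grip":0,"dx":0.2,"dy":0.05,"dz":0,"roll":0},
  {"grip":0,"dx":0.2,"dy":0,"dz":0,"roll":0},
  {"grip":0,"dx":0,"dy":0,"dz":0,"roll":0},
])

```text
time_s: 16.82
tool_pos: [0.6388, -0.0941, 0.1088]
orientation: [-0.096, 1.569, 0.097]
wrist_force: [-4.7, 3.0, 0.1]
grip_width: 0.505
```

Request:
servo_tool([
  {"grip":60,"dx":0,"dy":0,"dz":0,"roll":0},
  {"grip":100,"dx":0,"dy":0,"dz":0,"roll":0},
  {"grip":100,"dx":0,"dy":0,"dz":0,"roll":0},
  {"grip":100,"dx":-0.5,"dy":0,"dz":0,"roll":0},
  {"grip":100,"dx":-2,"dy":0,"dz":0,"roll":0},
  {"grip":100,"dx":-4,"dy":0,"dz":0,"roll":0},
  {"grip":100,"dx":-4,"dy":0,"dz":0,"roll":0},
  {"grip":100,"dx":-1,"dy":0,"dz":0,"roll":0},
  {"grip":100,"dx":0,"dy":0,"dz":0,"roll":0},
])

```text
time_s: 17.95
tool_pos: [0.6396, -0.0943, 0.2253]
orientation: [-0.097, 1.566, 0.096]
wrist_force: [0.1, -0.1, -0.4]
grip_width: 0.999
```

```bash
python3 w.py w12;  python3 - <<'E'
from station import bot
from h import *
s=bot.observe();
print('green',delta(s,[.427,.177,s['tool_pos'][2]])[0],'yellow',delta(s,[.480,.279,s['tool_pos'][2]])[0])
E
```

```text
17.95 [ 0.6396 -0.0943  0.2253] w 0.999 F [ 0.1 -0.1 -0.4] yaw 7.05 tilt [ 2.6e-03 -6.0e-04 -1.0e+00] to red home z.2 [ 2.53 -0.02 -0.35]
cam [ 0.63  -0.027  0.346]
red [263. 191.] 3161 z90 0.123 h 0.122 mean [ 0.6372 -0.0924] mid [ 0.6375 -0.0926] ext [0.041 0.041] circ [ 0.6371 -0.0926] 0.0209
yellow [292.  84.] 868 z90 0.073 h 0.074 mean [ 0.6577 -0.0063] mid [ 0.6582 -0.0066] ext [0.017 0.046] circ [ 0.6583 -0.0066] 0.0232
blue [288. 265.] 426 z90 0.073 h 0.074 mean [ 0.6789 -0.1721] mid [ 0.6788 -0.1728] ext [0.015 0.043] circ [ 0.6791 -0.1732] 0.0222
blue [254. 296.] 1332 z90 0.123 h 0.122 mean [ 0.6466 -0.1777] mid [ 0.6469 -0.1777] ext [0.038 0.038] circ [ 0.6469 -0.1777] 0.0194
green [ 2.000e-02  2.950e+01 -1.767e+01] yellow [ 1.000e-02  3.898e+01 -1.116e+01]
```

View pics/w12.png

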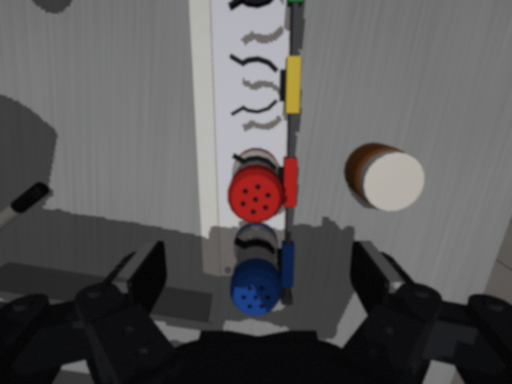

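Red is home: the lid is at (.637,-.0925), within about 1 mm of where the empty one stood. Next is green.

Request:
servo_tool([
  {"grip":100,"dx":0,"dy":1.5,"dz":-0.9,"roll":0},
  {"grip":100,"dx":0,"dy":3.5,"dz":-2.1,"roll":0},
  {"grip":100,"dx":0,"dy":4.5,"dz":-2.7,"roll":0},
  {"grip":100,"dx":0,"dy":4.5,"dz":-2.7,"roll":0},
  {"grip":100,"dx":0,"dy":4.5,"dz":-2.7,"roll":0},
  {"grip":100,"dx":0,"dy":4.5,"dz":-2.7,"roll":0},
  {"grip":100,"dx":0,"dy":3.5,"dz":-2.1,"roll":0},
  {"grip":100,"dx":0,"dy":2,"dz":-1.2,"roll":0},
  {"grip":100,"dx":0.7,"dy":1.0,"dz":-0.6,"roll":0},
  {"grip":100,"dx":0,"dy":0,"dz":0,"roll":0},
  {"grip":100,"dx":0,"dy":0,"dz":0,"roll":0},
])

```text
time_s: 19.38
tool_pos: [0.4274, 0.1763, 0.2163]
orientation: [-0.097, 1.569, 0.096]
wrist_force: [-0.1, 0.4, 0.1]
grip_width: 1.0
```

```bash
python3 w.py w13
```

```text
19.375 [0.4274 0.1763 0.2163] w 1.0 F [-0.1  0.4  0.1] yaw 7.02 tilt [-6.e-04 -5.e-04 -1.e+00] to red home z.2 [  1.63 -29.48  17.42]
cam [0.419 0.244 0.337]
yellow [348.  62.] 3337 z90 0.113 h 0.112 mean [0.4759 0.2798] mid [0.4759 0.2791] ext [0.041 0.042] circ [0.4756 0.2791] 0.0213
yellow [452. 375.] z90 0.256
green [256. 192.] 2225 z90 0.113 h 0.112 mean [0.4249 0.1802] mid [0.4249 0.1798] ext [0.04  0.041] circ [0.4248 0.18  ] 0.0208
green [469. 293.] 140 z90 0.073 h 0.074 mean [0.6427 0.0955] mid [0.6434 0.0931] ext [0.012 0.02 ] circ [0.6437 0.0933] 0.0101
```

View pics/w13.png

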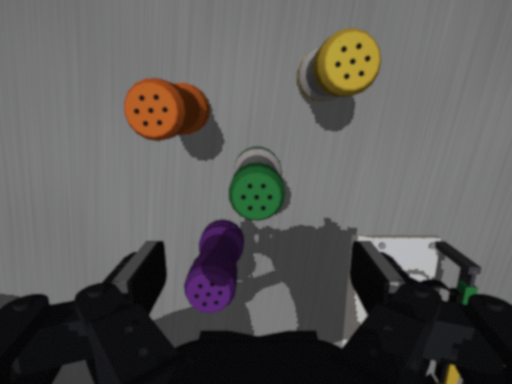

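Request:
servo_tool([
  {"grip":100,"dx":2,"dy":0.1,"dz":-0.05,"roll":0},
  {"grip":100,"dx":3,"dy":0,"dz":0,"roll":0},
  {"grip":100,"dx":3,"dy":0,"dz":0,"roll":0},
  {"grip":100,"dx":2.3,"dy":0,"dz":0,"roll":0},
  {"grip":100,"dx":1.1,"dy":0,"dz":0,"roll":0},
  {"grip":100,"dx":0.5,"dy":0,"dz":0,"roll":0},
  {"grip":100,"dx":0,"dy":0,"dz":0,"roll":0},
  {"grip":0,"dx":0,"dy":0,"dz":0,"roll":0},
  {"grip":0,"dx":0,"dy":0,"dz":0,"roll":0},
  {"grip":0,"dx":0,"dy":0,"dz":0,"roll":0},
  {"grip":0,"dx":0,"dy":0,"dz":0,"roll":0},
  {"grip":0,"dx":0,"dy":0,"dz":0,"roll":0},
])

```text
time_s: 20.92
tool_pos: [0.4269, 0.178, 0.0987]
orientation: [-0.097, 1.568, 0.097]
wrist_force: [-2.2, -0.0, 6.2]
grip_width: 0.512
```

```bash
python3 w.py w14
```

```text
20.925 [0.4269 0.178  0.0987] w 0.512 F [-2.2 -0.   6.2] yaw 7.06 tilt [ 6.e-04  3.e-04 -1.e+00] to red home z.2 [-10.13 -29.66  17.43]
cam [0.418 0.245 0.219]
yellow [437.  39.] 10349 z90 0.113 h 0.112 mean [0.4748 0.2729] mid [0.4744 0.2718] ext [0.041 0.028] circ [0.4745 0.2778] 0.0208
yellow [326.  74.] z90 0.016
green [257. 267.] 7797 z90 0.113 h 0.112 mean [0.4258 0.1826] mid [0.4253 0.1813] ext [0.038 0.041] circ [0.4255 0.1812] 0.021
```

Request:
servo_tool([
  {"grip":0,"dx":-0.6,"dy":0,"dz":0,"roll":0},
  {"grip":0,"dx":-1.5,"dy":0,"dz":0,"roll":0},
  {"grip":0,"dx":-2.5,"dy":0,"dz":0,"roll":0},
  {"grip":0,"dx":-1,"dy":0,"dz":0,"roll":0},
  {"grip":0,"dx":0,"dy":0,"dz":0,"roll":0},
])

```text
time_s: 21.6
tool_pos: [0.4273, 0.178, 0.1548]
orientation: [-0.096, 1.566, 0.097]
wrist_force: [0.3, 0.0, -2.5]
grip_width: 0.507
```

```bash
python3 w.py w15;python3 - <<'E'
from station import bot
from h import *
s=bot.observe()
rx=np.array([np.cos(.1229),np.sin(.1229),0]);ry=np.array([-rx[1],rx[0],0])
R=np.array([.6378,-.0933,.1125])
for n,H in(('yellow',R+.085*ry),('green',R+.170*ry)): print(n,H.round(4),'pre',delta(s,H-.065*rx)[0],delta(s,H)[0])
E
```

```text
21.6 [0.4273 0.178  0.1548] w 0.507 F [ 0.3  0.  -2.5] yaw 7.05 tilt [ 2.4e-03  8.0e-04 -1.0e+00] to red home z.2 [ -4.49 -29.66  17.4 ]
cam [0.418 0.245 0.275]
yellow [379.  49.] 6439 z90 0.113 h 0.112 mean [0.4753 0.2796] mid [0.4752 0.2788] ext [0.04  0.041] circ [0.4752 0.2788] 0.0209
green [257. 266.] z90 0.169
yellow [ 0.6274 -0.0089  0.1125] pre [  4.15 -20.99  11.14] [  4.15 -20.99  17.64]
green [0.617  0.0754 0.1125] pre [  4.15 -12.49  11.14] [  4.15 -12.49  17.64]
```

View pics/w15.png

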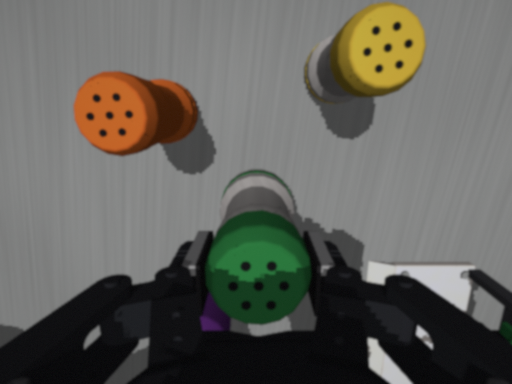

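Request:
servo_tool([
  {"grip":0,"dx":0,"dy":-0.4,"dz":1.2,"roll":0},
  {"grip":0,"dx":0,"dy":-1.5,"dz":2.2,"roll":0},
  {"grip":0,"dx":0,"dy":-2.5,"dz":2.5,"roll":0},
  {"grip":0,"dx":0,"dy":-3,"dz":2.2,"roll":0},
  {"grip":0,"dx":0,"dy":-2.5,"dz":1.6,"roll":0},
  {"grip":0,"dx":0,"dy":-1.8,"dz":1.0,"roll":0},
  {"grip":0,"dx":0.5,"dy":-0.8,"dz":0.4,"roll":0},
  {"grip":0,"dx":1.4,"dy":0,"dz":0,"roll":0},
  {"grip":0,"dx":1.4,"dy":0,"dz":0,"roll":0},
  {"grip":0,"dx":0.7,"dy":0,"dz":0,"roll":0},
  {"grip":0,"dx":0.1,"dy":0,"dz":0,"roll":0},
])

```text
time_s: 23.02
tool_pos: [0.551, 0.0678, 0.1116]
orientation: [-0.097, 1.571, 0.097]
wrist_force: [0.0, 0.3, -2.3]
grip_width: 0.513
```

```bash
python3 w.py w16;python3 - <<'E'
from station import bot
from h import *
s=bot.observe()
print(delta(s,[.617,.0754,.1125])[0])
E
```

```text
23.025 [0.551  0.0678 0.1116] w 0.513 F [ 0.   0.3 -2.3] yaw 7.1 tilt [-0.0022 -0.     -1.    ] to red home z.2 [ -8.85 -17.21   6.43]
cam [0.542 0.135 0.232]
yellow [422. 334.] z90 0.159
yellow [404. 379.] z90 0.157
green [433. 234.] 1563 z90 0.073 h 0.074 mean [0.6464 0.0799] mid [0.6465 0.079 ] ext [0.016 0.046] circ [0.6459 0.079 ] 0.0231
green [257. 253.] 4049 z90 0.126 h 0.122 mean [0.5486 0.0801] mid [0.5496 0.0795] ext [0.039 0.026] circ [0.5496 0.0768] 0.0198
[-0.04 -0.05  6.59]
```

View pics/w16.png

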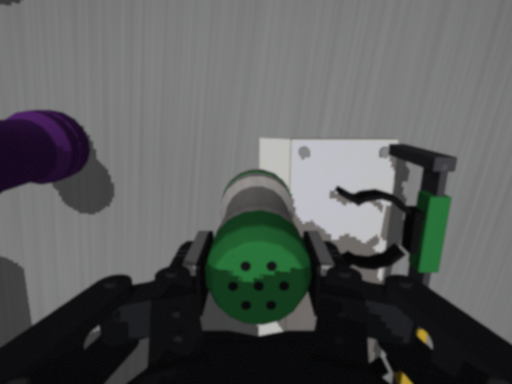

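Request:
servo_tool([
  {"grip":0,"dx":0,"dy":-0.1,"dz":0.5,"roll":0},
  {"grip":0,"dx":0,"dy":0,"dz":1.2,"roll":0},
  {"grip":0,"dx":0,"dy":0,"dz":1.4,"roll":0},
  {"grip":0,"dx":0,"dy":0,"dz":1.0,"roll":0},
  {"grip":0,"dx":0,"dy":0,"dz":0.7,"roll":0},
  {"grip":0,"dx":0,"dy":0,"dz":0.5,"roll":0},
  {"grip":0,"dx":0,"dy":0,"dz":0.5,"roll":0},
  {"grip":0,"dx":0,"dy":0,"dz":0.5,"roll":0},
  {"grip":0,"dx":0,"dy":0,"dz":0.35,"roll":0},
  {"grip":0,"dx":0,"dy":0,"dz":0,"roll":0},
])

```text
time_s: 24.32
tool_pos: [0.6181, 0.0743, 0.113]
orientation: [-0.097, 1.569, 0.096]
wrist_force: [-2.5, -0.9, 0.2]
grip_width: 0.51
```

```bash
python3 w.py w17
```

```text
24.325 [0.6181 0.0743 0.113 ] w 0.51 F [-2.5 -0.9  0.2] yaw 7.05 tilt [-6.e-04 -4.e-04 -1.e+00] to red home z.2 [ -8.7  -17.03  -0.28]
cam [0.609 0.142 0.233]
yellow [305. 325.] 119 z90 0.072 h 0.074 mean [0.6542 0.0171] mid [0.6544 0.0176] ext [0.01  0.006] circ [0.6544 0.0174] 0.0051
green [313. 211.] 797 z90 0.073 h 0.074 mean [0.6461 0.091 ] mid [0.6462 0.0905] ext [0.014 0.024] circ [0.6467 0.09  ] 0.0132
green [257. 252.] 3901 z90 0.127 h 0.13 mean [0.6157 0.0877] mid [0.6166 0.0873] ext [0.034 0.02 ] circ [0.6166 0.0854] 0.017
```

View pics/w17.png

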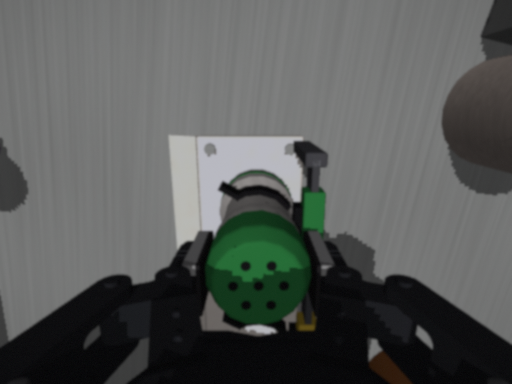

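Green sits in the clip just as red did in w11, with the tag at (313,211) in both. I lower and release.

Request:
servo_tool([
  {"grip":0,"dx":0.2,"dy":0,"dz":0,"roll":0},
  {"grip":0,"dx":0.2,"dy":0,"dz":0,"roll":0},
  {"grip":0,"dx":0,"dy":0,"dz":0,"roll":0},
  {"grip":60,"dx":0,"dy":0,"dz":0,"roll":0},
  {"grip":100,"dx":0,"dy":0,"dz":0,"roll":0},
  {"grip":100,"dx":0,"dy":0,"dz":0,"roll":0},
  {"grip":100,"dx":-0.5,"dy":0,"dz":0,"roll":0},
  {"grip":100,"dx":-2,"dy":0,"dz":0,"roll":0},
  {"grip":100,"dx":-4,"dy":0,"dz":0,"roll":0},
  {"grip":100,"dx":-4,"dy":0,"dz":0,"roll":0},
  {"grip":100,"dx":-1,"dy":0,"dz":0,"roll":0},
  {"grip":100,"dx":0,"dy":0,"dz":0,"roll":0},
])

```text
time_s: 25.88
tool_pos: [0.6189, 0.0745, 0.2254]
orientation: [-0.097, 1.566, 0.097]
wrist_force: [-0.5, 0.7, -1.0]
grip_width: 1.001
```

```bash
python3 w.py w18;python3 - <<'E'
from station import bot
from h import *
s=bot.observe()
print(delta(s,[.4775,.2775,.216])[0])
E
```

```text
25.875 [0.6189 0.0745 0.2254] w 1.001 F [-0.5  0.7 -1. ] yaw 7.05 tilt [ 2.9e-03  1.0e-04 -1.0e+00] to red home z.2 [  2.54 -17.04  -0.36]
cam [0.61  0.142 0.346]
red [256. 293.] z90 0.023
red [285. 324.] 163 z90 0.073 h 0.074 mean [ 0.6657 -0.0712] mid [ 0.666  -0.0717] ext [0.013 0.016] circ [ 0.6656 -0.0718] 0.0088
yellow [287. 265.] 505 z90 0.073 h 0.074 mean [ 0.6577 -0.0033] mid [ 0.6575 -0.0042] ext [0.016 0.046] circ [ 0.6573 -0.0043] 0.0234
green [290. 182.] 586 z90 0.073 h 0.074 mean [0.6475 0.0797] mid [0.6476 0.0789] ext [0.015 0.046] circ [0.6471 0.0789] 0.0231
green [255. 195.] 2140 z90 0.123 h 0.122 mean [0.6162 0.0768] mid [0.616  0.0763] ext [0.039 0.04 ] circ [0.6163 0.0764] 0.0203
[  0.77  21.87 -11.43]
```

View pics/w18.png

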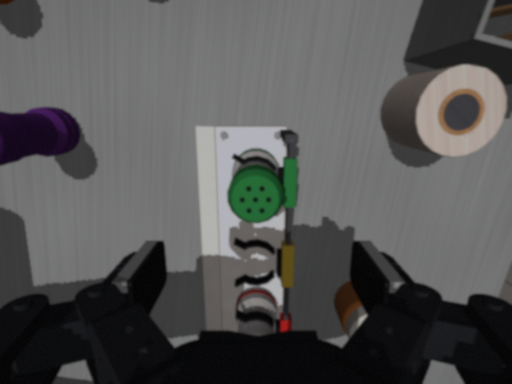

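Request:
servo_tool([
  {"grip":100,"dx":0,"dy":1.5,"dz":-0.8,"roll":0},
  {"grip":100,"dx":0,"dy":3.2,"dz":-1.7,"roll":0},
  {"grip":100,"dx":0,"dy":4.2,"dz":-2.2,"roll":0},
  {"grip":100,"dx":0,"dy":4.5,"dz":-2.3,"roll":0},
  {"grip":100,"dx":0,"dy":4.0,"dz":-2.1,"roll":0},
  {"grip":100,"dx":0,"dy":2.7,"dz":-1.4,"roll":0},
  {"grip":100,"dx":0.4,"dy":1.2,"dz":-0.6,"roll":0},
  {"grip":100,"dx":0.4,"dy":0.6,"dz":-0.3,"roll":0},
  {"grip":100,"dx":0,"dy":0,"dz":0,"roll":0},
  {"grip":100,"dx":0,"dy":0,"dz":0,"roll":0},
])

```text
time_s: 27.18
tool_pos: [0.4788, 0.2771, 0.2156]
orientation: [-0.096, 1.569, 0.095]
wrist_force: [-0.0, 0.4, -0.0]
grip_width: 0.999
```

```bash
python3 w.py w19
```

```text
27.175 [0.4788 0.2771 0.2156] w 0.999 F [-0.   0.4 -0. ] yaw 6.98 tilt [-1.e-04 -4.e-04 -1.e+00] to red home z.2 [  1.57 -38.85  11.11]
cam [0.47  0.344 0.336]
yellow [258. 189.] 2522 z90 0.113 h 0.112 mean [0.4776 0.2826] mid [0.4778 0.2823] ext [0.041 0.04 ] circ [0.4778 0.2827] 0.021
green [395.  33.] z90 0.04
green [497. 115.] z90 0.04
```

View pics/w19.png

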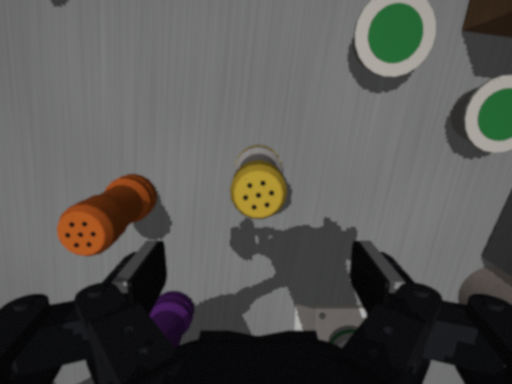

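Request:
servo_tool([
  {"grip":100,"dx":2,"dy":0.35,"dz":0.05,"roll":0},
  {"grip":100,"dx":3,"dy":0,"dz":0,"roll":0},
  {"grip":100,"dx":3,"dy":0,"dz":0,"roll":0},
  {"grip":100,"dx":2.3,"dy":0,"dz":0,"roll":0},
  {"grip":100,"dx":1.1,"dy":0,"dz":0,"roll":0},
  {"grip":100,"dx":0.4,"dy":0,"dz":0,"roll":0},
  {"grip":100,"dx":0,"dy":0,"dz":0,"roll":0},
  {"grip":0,"dx":0,"dy":0,"dz":0,"roll":0},
  {"grip":0,"dx":0,"dy":0,"dz":0,"roll":0},
  {"grip":0,"dx":0,"dy":0,"dz":0,"roll":0},
  {"grip":0,"dx":0,"dy":0,"dz":0,"roll":0},
  {"grip":0,"dx":0,"dy":0,"dz":0,"roll":0},
])

```text
time_s: 28.72
tool_pos: [0.4788, 0.2818, 0.0988]
orientation: [-0.096, 1.567, 0.097]
wrist_force: [-0.2, -0.6, 5.5]
grip_width: 0.515
```

Request:
servo_tool([
  {"grip":0,"dx":-0.6,"dy":0,"dz":0,"roll":0},
  {"grip":0,"dx":-1.5,"dy":0,"dz":0,"roll":0},
  {"grip":0,"dx":-2.5,"dy":0,"dz":0,"roll":0},
  {"grip":0,"dx":-1,"dy":0,"dz":0,"roll":0},
  {"grip":0,"dx":0,"dy":0,"dz":0,"roll":0},
])

```text
time_s: 29.35
tool_pos: [0.4789, 0.2817, 0.1548]
orientation: [-0.096, 1.567, 0.097]
wrist_force: [0.7, -0.2, -1.7]
grip_width: 0.512
```

```bash
python3 w.py w20;python3 - <<'E'
from station import bot
from h import *
s=bot.observe()
rx=np.array([np.cos(.1229),np.sin(.1229),0])
H=np.array([.6274,-.0089,.1120]); print('pre',delta(s,H-.065*rx)[0])
E
```

```text
29.35 [0.4789 0.2817 0.1548] w 0.512 F [ 0.7 -0.2 -1.7] yaw 7.05 tilt [ 0.0021  0.001  -1.    ] to red home z.2 [ -4.52 -39.31  11.01]
cam [0.47  0.349 0.275]
yellow [258. 175.] 92 z90 0.07 h 0.074 mean [0.4752 0.3045] mid [0.4763 0.3034] ext [0.029 0.007] circ [0.4763 0.3015] 0.0148
yellow [258. 268.] z90 0.169
green [429.  26.] z90 0.04
pre [  4.19 -30.63   4.74]
```

View pics/w20.png

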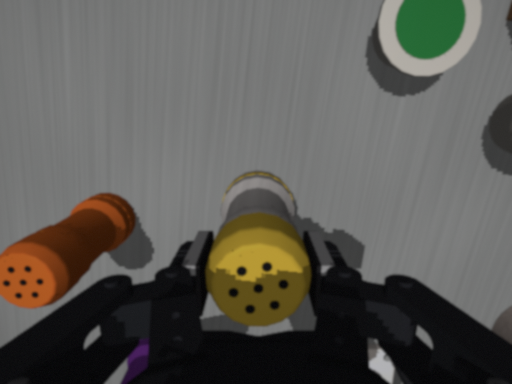

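Request:
servo_tool([
  {"grip":0,"dx":0,"dy":-1.2,"dz":0.3,"roll":0},
  {"grip":0,"dx":0,"dy":-2.8,"dz":0.4,"roll":0},
  {"grip":0,"dx":0,"dy":-4.2,"dz":0.4,"roll":0},
  {"grip":0,"dx":0,"dy":-4.8,"dz":0.4,"roll":0},
  {"grip":0,"dx":0,"dy":-5,"dz":0.4,"roll":0},
  {"grip":0,"dx":0,"dy":-4.8,"dz":0.4,"roll":0},
  {"grip":0,"dx":0,"dy":-4,"dz":0.4,"roll":0},
  {"grip":0,"dx":0.5,"dy":-2.6,"dz":0.7,"roll":0},
  {"grip":0,"dx":1.4,"dy":-1.2,"dz":0.9,"roll":0},
  {"grip":0,"dx":1.4,"dy":0,"dz":0.4,"roll":0},
  {"grip":0,"dx":0.8,"dy":0,"dz":0,"roll":0},
  {"grip":0,"dx":0,"dy":0,"dz":0,"roll":0},
])

```text
time_s: 30.9
tool_pos: [0.5609, -0.0158, 0.1113]
orientation: [-0.097, 1.572, 0.098]
wrist_force: [-0.4, -0.2, -1.8]
grip_width: 0.509
```

```bash
python3 w.py w21;python3 - <<'E'
from station import bot
from h import *
s=bot.observe()
print(delta(s,[.6274,-.0089,.112])[0])
E
```

```text
30.9 [ 0.5609 -0.0158  0.1113] w 0.509 F [-0.4 -0.2 -1.8] yaw 7.1 tilt [-3.6e-03  4.0e-04 -1.0e+00] to red home z.2 [-8.9  -8.78  6.48]
cam [0.552 0.051 0.232]
red [423. 335.] 83 z90 0.073 h 0.074 mean [ 0.6677 -0.069 ] mid [ 0.6674 -0.0696] ext [0.007 0.008] circ [ 0.6676 -0.0697] 0.0051
yellow [257. 175.] z90 0.027
yellow [433. 232.] 1957 z90 0.073 h 0.074 mean [ 0.6562 -0.0041] mid [ 0.6555 -0.0054] ext [0.019 0.047] circ [ 0.6546 -0.0052] 0.0239
yellow [258. 268.] 8806 z90 0.125 h 0.122 mean [ 0.56   -0.0132] mid [ 0.5601 -0.0146] ext [0.041 0.044] circ [ 0.5604 -0.0145] 0.0224
green [451.  57.] 11331 z90 0.123 h 0.122 mean [0.6135 0.0746] mid [0.6135 0.0738] ext [0.042 0.037] circ [0.6136 0.0739] 0.0212
[ 0.   -0.13  6.62]
```

View pics/w21.png

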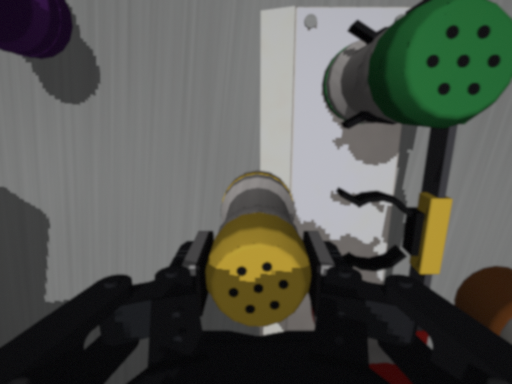

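Request:
servo_tool([
  {"grip":0,"dx":-0.05,"dy":-0.1,"dz":0.5,"roll":0},
  {"grip":0,"dx":0,"dy":0,"dz":1.2,"roll":0},
  {"grip":0,"dx":0,"dy":0,"dz":1.4,"roll":0},
  {"grip":0,"dx":0,"dy":0,"dz":1.0,"roll":0},
  {"grip":0,"dx":0,"dy":0,"dz":0.7,"roll":0},
  {"grip":0,"dx":0,"dy":0,"dz":0.5,"roll":0},
  {"grip":0,"dx":0,"dy":0,"dz":0.5,"roll":0},
  {"grip":0,"dx":0,"dy":0,"dz":0.5,"roll":0},
  {"grip":0,"dx":0,"dy":0,"dz":0.37,"roll":0},
  {"grip":0,"dx":0,"dy":0,"dz":0,"roll":0},
])

```text
time_s: 32.2
tool_pos: [0.6282, -0.0093, 0.1132]
orientation: [-0.096, 1.571, 0.097]
wrist_force: [-4.8, -0.5, -0.4]
grip_width: 0.51
```

```bash
python3 w.py w22
```

```text
32.2 [ 0.6282 -0.0093  0.1132] w 0.51 F [-4.8 -0.5 -0.4] yaw 7.05 tilt [-2.e-03  1.e-04 -1.e+00] to red home z.2 [-8.68 -8.61 -0.26]
cam [0.62  0.058 0.234]
red [306. 327.] 61 z90 0.072 h 0.074 mean [ 0.6646 -0.0673] mid [ 0.6646 -0.0673] ext [0.009 0.003] circ [ 0.6646 -0.0677] 0.0045
yellow [259. 175.] z90 0.029
yellow [314. 211.] 931 z90 0.073 h 0.074 mean [0.6564 0.0066] mid [0.6566 0.0054] ext [0.015 0.025] circ [0.6567 0.0049] 0.0144
yellow [258. 269.] 8791 z90 0.127 h 0.13 mean [ 0.6272 -0.006 ] mid [ 0.6272 -0.0065] ext [0.037 0.038] circ [ 0.6265 -0.0063] 0.0195
green [266.  56.] 12214 z90 0.123 h 0.122 mean [0.6164 0.0744] mid [0.617  0.0735] ext [0.04  0.036] circ [0.617  0.0732] 0.0203
```

View pics/w22.png

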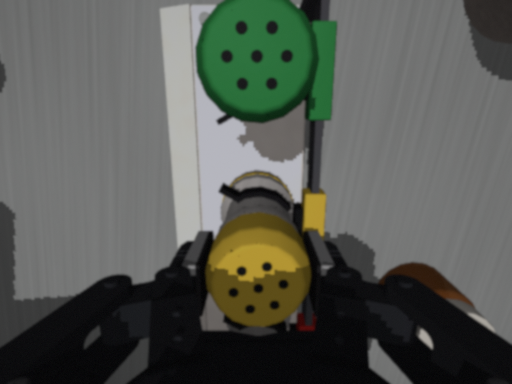

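Yellow is home, again matching the red picture (tag at (314,211)). I lower, release, rise and pull back.

Request:
servo_tool([
  {"grip":0,"dx":0.2,"dy":0,"dz":0,"roll":0},
  {"grip":0,"dx":0.2,"dy":0,"dz":0,"roll":0},
  {"grip":0,"dx":0,"dy":0,"dz":0,"roll":0},
  {"grip":60,"dx":0,"dy":0,"dz":0,"roll":0},
  {"grip":100,"dx":0,"dy":0,"dz":0,"roll":0},
  {"grip":100,"dx":0,"dy":0,"dz":0,"roll":0},
  {"grip":100,"dx":-0.5,"dy":0,"dz":0,"roll":0},
  {"grip":100,"dx":-2,"dy":0,"dz":0,"roll":0},
  {"grip":100,"dx":-4,"dy":0,"dz":0,"roll":0},
  {"grip":100,"dx":-4,"dy":0,"dz":0,"roll":0},
  {"grip":100,"dx":-3,"dy":0,"dz":0,"roll":0},
  {"grip":100,"dx":-3,"dy":0,"dz":0,"roll":0},
])

```text
time_s: 33.75
tool_pos: [0.6293, -0.0094, 0.2776]
orientation: [-0.097, 1.566, 0.096]
wrist_force: [0.2, 0.2, -0.5]
grip_width: 1.001
```

Request:
servo_tool([
  {"grip":100,"dx":-2,"dy":-1,"dz":-3,"roll":0},
  {"grip":100,"dx":-1,"dy":-2,"dz":-3,"roll":0},
  {"grip":100,"dx":0,"dy":-2,"dz":-2,"roll":0},
  {"grip":100,"dx":0,"dy":-1,"dz":0,"roll":0},
  {"grip":100,"dx":0,"dy":0,"dz":0,"roll":0},
  {"grip":100,"dx":0,"dy":0,"dz":0,"roll":0},
])

```text
time_s: 34.5
tool_pos: [0.5574, -0.0782, 0.3044]
orientation: [-0.096, 1.568, 0.097]
wrist_force: [0.5, 0.3, -0.3]
grip_width: 1.003
```

```bash
python3 w.py w23
python3 - <<'E'
from station import bot
from h import *
p,d=bot.read_camera('scene');cv2.imwrite('pics/s23.png',cv2.resize(p[120:300,60:330,::-1],(780,520),interpolation=cv2.INTER_CUBIC))
m=bot.camera_model('scene');P=pts(m,d)
for col in['red','yellow','green','blue']:
    for c,st,l in blobs(p,col):
        q=P[l&(d>0)]
        if st[4]<900 and q[:,0].mean()<.75 and q[:,1].mean()<.3 and q[:,0].mean()>.3: print(col,c.round(),st[4],np.median(q,0).round(3),'zmax',np.percentile(q[:,2],95).round(3))
E
```

```text
34.5 [ 0.5574 -0.0782  0.3044] w 1.003 F [ 0.5  0.3 -0.3] yaw 7.07 tilt [ 4.e-04  5.e-04 -1.e+00] to red home z.2 [10.44 -2.64  7.62]
cam [ 0.548 -0.011  0.425]
red [334. 195.] 1724 z90 0.123 h 0.122 mean [ 0.6357 -0.0926] mid [ 0.6355 -0.0925] ext [0.041 0.041] circ [ 0.6357 -0.0928] 0.0211
yellow [339. 115.] 1940 z90 0.123 h 0.122 mean [ 0.6253 -0.0102] mid [ 0.6255 -0.0101] ext [0.041 0.041] circ [ 0.6252 -0.0104] 0.0211
green [348.  21.] 1809 z90 0.123 h 0.122 mean [0.6154 0.0723] mid [0.615  0.0718] ext [0.041 0.034] circ [0.615  0.0722] 0.021
blue [346. 250.] 190 z90 0.073 h 0.074 mean [ 0.6787 -0.1685] mid [ 0.6791 -0.1713] ext [0.014 0.042] circ [ 0.6819 -0.1713] 0.0213
blue [329. 274.] 654 z90 0.123 h 0.122 mean [ 0.6477 -0.1771] mid [ 0.6482 -0.1774] ext [0.036 0.037] circ [ 0.6481 -0.1772] 0.0191
red [102. 156.] 289 [ 0.416 -0.328  0.11 ] zmax 0.117
red [213. 206.] 384 [ 0.651 -0.096  0.12 ] zmax 0.124
red [217. 231.] 191 [ 0.674 -0.092  0.072] zmax 0.075
yellow [252. 198.] 363 [ 0.641 -0.013  0.12 ] zmax 0.124
yellow [256. 221.] 176 [ 0.663 -0.009  0.072] zmax 0.075
green [289. 188.] 206 [0.628 0.071 0.123] zmax 0.125
green [293. 212.] 109 [0.653 0.076 0.073] zmax 0.075
blue [170. 217.] 290 [ 0.665 -0.182  0.119] zmax 0.124
blue [176. 241.] 155 [ 0.685 -0.176  0.072] zmax 0.075
```

View pics/w23.png

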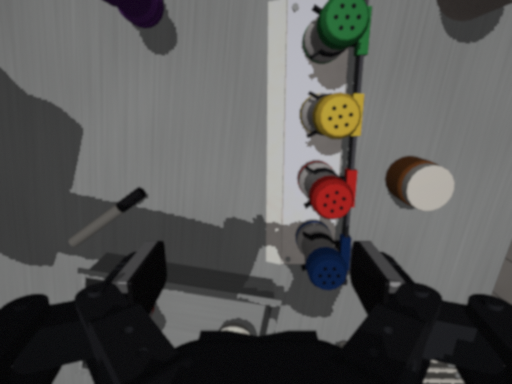

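View pics/s23.png

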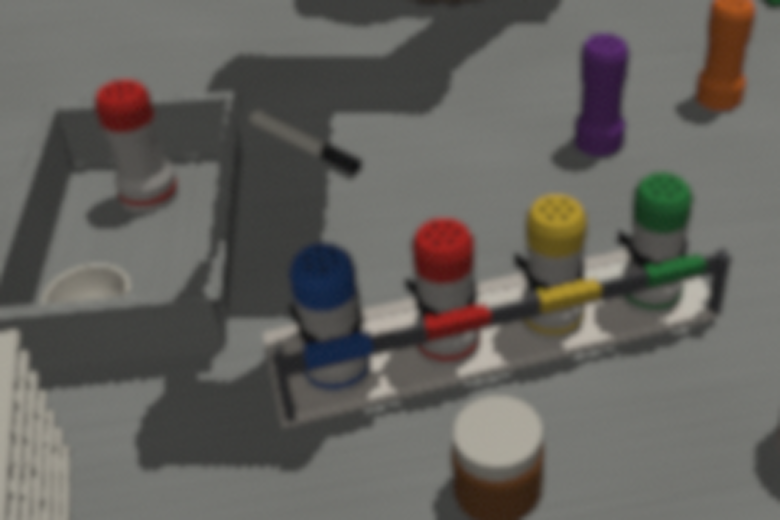

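Run:
```python
from station import bot
print(bot.job_done(), bot.observe()['time_s'])
```

```text
the job is handed in; nothing more can be done
the job is handed in; nothing more can be done
```

I moved the empty red-lidded shaker from its clip to the near half of the wash-up pan. The full red, green and yellow shakers are snapped into the clips with their matching tags. I handed the job in at about 34.6 s of the 72 s allowed; no verdict is reported.

**Last checks that passed:**
- **Rail shakers:** the red, yellow and green lids measured (.636,-.093), (.625,-.010) and (.615,.072). They lie in line, about 83 mm apart against the 85 mm clip spacing. Red is within 1 mm of where the empty one stood.
- **Seating:** all three lid tops measured about 0.123 m, against the 0.122 m expected on the ledge, so they sit on it.
- **Empty shaker:** it stands upright in the pan at about (.400,-.328).
- **Left alone:** I kept clear of the pots, roll, jar, marker and look-alikes. In the final pictures the jar and marker look unmoved. I did not measure any of these again.
- **Gripper:** it was open, at 0.30 m, and touching nothing.

**Checks that disagreed slightly:**
- The wrist and top cameras differ by 1 to 3 mm, close to their stated calibration error.
- In the last wrist view blue read about 1 mm farther along rail x than before. Its lid was partly hidden by a finger and in shadow, and I never touched it.

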